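# Pack and secure the stockroom strongbox

### The arm

A 7-joint arm with a two-finger parallel gripper is mounted at the origin on the work surface. World frame = base frame: x ahead of the robot, y to its left, z up, the work surface at z = 0. Lengths are in mm, angles in rad, forces in N, time in s.
With the tool pointing down it reaches from about 400 to 750 mm from the base axis. Payload 19.5 kg.
Tool frame: the origin (TCP) lies between the finger pads; the fingertips stand 11 mm ahead of it and the grasp point (between the pads) lies 8 mm behind it (robot.tip_extent is the distance from the TCP to the fingertips, in mm); z points along the fingers, y is the line along which they close (so a half turn about z gives the same grasp; the last joint's range is limited). The gripper opens to 85 mm and grips with 20 to 120 N. Pads are 22 mm wide; open, the fingers measure 114 mm over their backs; the gripper's body (76 mm by 85 mm) begins 54 mm behind the grasp point. The pads swing forward as they close: fully open they stand 13 mm farther back than shut.
Start: joints at [-1.367, 0.707, -0.028, 1.485, 0.022, 0.951, -0.075], TCP at [139.905, 557.694, 242.268] pointing down, gripper open.
Joint ranges: [-2.71, 2.71], [-0.32, 2.16], [-1.57, 1.52], [0, 2.45], [-1.46, 4.6], [0, 2.02], [-2.83, 2.83]. Speed limits (rad/s): [1.89, 1.89, 2.57, 2.57, 3.01, 3.01, 3.01].

### API

Orientations are given as a rotation vector (axis times angle).
In Python, from rig import robot, imaging gives the robot as it stands. The module is installed in compiled form; this text tells all that it offers.
- The arm moves only by the tool jog_arm, never from a script. Its argument "series" is a list of rows, each a list of 7 numbers: the shift along the tool's x, y, z in cm, then the turn, a rotation vector about the tool's x, y, z in rad, then the closure, from 0 (fully open) to 1 (shut). In form: [[dx, dy, dz, wx, wy, wz, jaw], ...]. A call has 1 to 20 rows; each row is the pose to reach, as a shift and turn from the pose commanded when the call began, along the tool's axes at that moment; what a row does not reach only later rows make up. A row lasts 1/10 s, in which the tool goes at most 50 mm and 8.59 degrees, less where a joint would pass 70% of its speed; a pose out of reach is approached as far as the arm can. A call with a gripper value outside its range is refused whole. The fingers move at their own pace and stop on an object; "newtons" is the grip in N (left out, the last holds). Time passes only in rows, so rows that repeat a pose let the fingers close. It gives the time, the measured TCP pose, the force, the opening and the grip force at its end, in the units of the state.
- robot.read_state(): the state, without advancing time (a new reading comes with each control period).
- imaging.camera(name): name is "scene" or "side" or "wrist"; returns the picture (480x640x3 uint8, red, green, blue); there is no depth.
- imaging.camera_model(name): a dict with "intrinsics" (3x3 intrinsics, pixels), "k1" (the pictures are not rectified: a ray, as slopes to the right and down, at radius r is drawn at 1 + k1 r^2 times it, then the intrinsics apply), "cam_to_world" (4x4, takes a point from camera to world coordinates); the wrist camera has in their place "hand_eye" (4x4, takes a point from camera to tool coordinates, whose origin is the TCP and whose axes are the flange's). Camera axes: x right, y up, looking along -z (the intrinsics and any distortion apply to the point x, -y, -z); pixel columns grow to the right and rows downward; lengths in mm; the calibration is good to about 2 mm. A picture is of the moment at which its call begins: read the wrist's pose just before it. camera_model takes no time and is no camera call.
- robot.close_job(): hands the job in; it is judged then, once.
The state is a dict: "clock": time; "joint_pos": joint angles; "qd": joint speeds; "joint_torque": joint torques, N m; "tool_pos": TCP position; "orientation": TCP orientation; "contact_force": force on the tool from outside, world axes, zero at the start; "moment": the same for the moment, N m; "width": finger opening in mm; "gripper_force": force on a finger pad.
Only numpy, scipy, OpenCV 4.12 (cv2) and the standard library are available. Lean on these libraries where they do the work, as an engineer would, in place of code of your own. Each camera call takes 0.05 s, during which the arm holds its last target. There are 200 camera calls.

### The job

Stand every cleaner-concentrate bottle on the table upright in the strongbox's bay and slide the cover fully shut; then, with the screwdriver, drive both cover screws clockwise until they are hard home, keeping the blade pressed in the slot to the last, and only then lock up: put the key fully into the keyhole, turn it clockwise to its stop and back home, and draw it out. Finish with the screwdriver and the key standing in their own stands again, and leave the carton, the tape and the blue cleaner bottle where they are.

Things in the scene. Friction and masses are not known exactly. Their poses are not given: they have to be found in the camera images.
- bay (a point): centre of the inner floor (5 mm above the table) of the open bay in a fixed blue steel strongbox standing on the table. Strongbox: 320 mm along y, 255 mm along x (from x = -115 to +140 mm of this point), 90 mm high; x of this frame points to the back of the box (roughly away from the robot), z up. Bay: 80 mm along x, 230 mm along y, 85 mm deep, centred here; bottles stand in it in a row along y, 68 mm apart being comfortable, with their caps 5 mm under the closed cover
- cover (a joint): sliding aluminium cover of the strongbox, 100 mm (x) by 320 mm (y) by 5 mm, top face 96 mm above the table; 0 = bay open (cover parked over the back of the box, its centre 90 mm behind the bay's centre), grows in m as it slides toward the front, 0.09 = fully shut against its stop, centred over the bay. Needs about 6 N and stays where left
- cover_handle (a point): centre of the black bar handle on top of the cover's middle: bar 64 mm along y, 14 mm thick along x, rises 40 mm above the cover (its top is at 136 mm above the table), this point 24 mm above the cover and 16 mm below the bar's top. Axes as the bay's
- screw1 (a joint): turn of the slotted brass captive screw at the left (+y) end of the cover, rad: grows clockwise seen from above (tightening), 0 = fully out, 4.4 = hard home on its stop. It sinks 1.3 mm per rad; friction about 0.12 N m, holds its place under push. Starts between 0.8 and 2.4
- screw2 (a joint): turn of the slotted brass captive screw at the right (-y) end of the cover, rad: grows clockwise seen from above (tightening), 0 = fully out, 4.4 = hard home on its stop. It sinks 1.3 mm per rad; friction about 0.12 N m, holds its place under push. Starts between 0.8 and 2.4
- screw1_head (a point): centre of the top of the left screw's round brass head (31 mm diameter, 8 mm tall, 139 mm to the left of the cover's middle). It carries a straight slot, 20 mm long, 7 mm wide, 6 mm deep, closed at its ends, black bottom; the slot runs along this frame's x axis, which turns with the screw (slot along the bay's x axis at joint 0). When home the head's top is 104 mm above the table. Rides on the cover
- screw2_head (a point): centre of the top of the right screw's round brass head (31 mm diameter, 8 mm tall, 139 mm to the right of the cover's middle). It carries a straight slot, 20 mm long, 7 mm wide, 6 mm deep, closed at its ends, black bottom; the slot runs along this frame's x axis, which turns with the screw (slot along the bay's x axis at joint 0). When home the head's top is 104 mm above the table. Rides on the cover
- driver_grip (a point): middle of the square red-and-black handle (24 by 24 mm, 80 mm long) of a flat-blade screwdriver that stands upright, blade down, in a grey stand; 55 mm above the underside of its steel collar (36 mm diameter, 4 mm thick, which rests on the stand), 29 mm below the handle's top, 113 mm above the blade's tip. z up along the shaft, x along the blade's width, handle faces square to x and y
- driver_tip (a point): tip of the screwdriver's flat blade, 16 mm wide along its x, 3.5 mm thick along its y; shaft 8 mm diameter; the tip is 58 mm below the underside of the collar. Same axes as driver_grip
- driver: the screwdriver, 140 g; origin at the centre of the underside of its collar, axes as driver_grip
- driver_seat (a point): centre of the 22 mm round hole in the flat top of the fixed grey screwdriver stand (80 by 80 mm, top 75 mm above the table), at the top face; the shaft hangs through it and the collar rests on it; any turn about the vertical will do
- key_grip (a point): middle of the upright flat green bow of a large key (bow 36 mm along its x, 10 mm thick along its y, 46 mm high) standing blade down in a yellow stand; 32 mm above the underside of the key's steel collar (35 mm diameter, 4 mm thick), 18 mm below the top of the bow. z up along the stem
- key_tip (a point): lower end of the key, 30 mm below the underside of its collar: 8 mm stem with a double bit, 22 mm wide along its x (both ways alike), 5 mm thick along its y, the lowest 14 mm of the stem. Same axes as key_grip
- key: the key, 70 g; origin at the centre of the underside of its collar, axes as key_grip
- key_seat (a point): centre of the 27 mm round hole in the flat top of the fixed yellow key stand (70 by 70 mm, top 45 mm above the table), at the top face; the key's lower end hangs through it and its collar rests on the top; any turn about the vertical will do
- keyhole (a point): centre of the keyhole in the brass plate set in the strongbox's front deck, 77.5 mm in front of the bay's centre, at the top face, 90 mm above the table. Slot 27 mm along x by 9 mm along y of this frame with bevelled edges (x as the bay's x), plate 6 mm thick. The key goes in with its x along the slot, either way round, until its collar rests on the plate; only then does the bit turn freely under the plate, and it comes out only at the home angle
- lock (a joint): lock cylinder under the keyhole, rad: 0 = home, grows as the key is turned clockwise seen from above, 1.45 = its stop. Friction about 0.06 N m, stays where left; the key has about 0.18 rad of play each way in it
- carton: bystander: brown cardboard carton, 110 x 80 x 90 mm, origin under its centre
- tape: bystander: roll of brown tape lying flat, 100 mm diameter, 48 mm high, origin under its centre
- cleaner: bystander: blue cleaner bottle, 70 mm diameter, 170 mm high, origin under its centre
- bottle1_cap (a point): squat orange bottle with a paper label and black cap, 85 mm high: body 52 mm diameter up to 44 mm, cap 30 mm diameter from 50 mm to the top, 160 g (about). This point is on its axis in the cap, 70 mm above its underside and 15 mm below its top; z is its axis, up. Stands upright on the table at the robot's left. One to three bottles are present; absent ones read None
- bottle2_cap (a point): squat white bottle with a paper label and black cap, 85 mm high: body 52 mm diameter up to 44 mm, cap 30 mm diameter from 50 mm to the top, 160 g (about). This point is on its axis in the cap, 70 mm above its underside and 15 mm below its top; z is its axis, up. Stands upright on the table at the robot's left. One to three bottles are present; absent ones read None
- bottle3_cap (a point): squat green bottle with a paper label and black cap, 85 mm high: body 52 mm diameter up to 44 mm, cap 30 mm diameter from 50 mm to the top, 160 g (about). This point is on its axis in the cap, 70 mm above its underside and 15 mm below its top; z is its axis, up. Stands upright on the table at the robot's left. One to three bottles are present; absent ones read None
Things that resemble listed ones, but are neither listed nor needed, are in the scene too. There is more than one size of the key; the job needs the larger.

How it is judged:
By the outcome, as a careful person would: the job done as asked, in the order asked, and still so for the second after the job is handed in, with the robot touching nothing.
Of bottle1, bottle2, bottle3 only 1 to 3 are there at a start; the rules pass over those that are not, and their reading is None.
At some moment in a run one of bottle1, bottle2, bottle3 may be knocked a few centimetres aside while the robot is not near it.
It also fails if it takes over 210 s, if anything falls off the work surface, if the arm or the gripper's body presses on something with over 40 N, if the wrist force passes 120 N, or if a joint passes its speed limit or range.

## Working session

There is one attempt and no reset: what is moved stays moved. The work goes in short steps, Python scripts to look and compute and a tool call to move; the robot and the scene stay as the last step left them, time stands still between calls to the robot, and variables do not carry over. Pictures are saved under pics/ and viewed, at most 14 in all, crops included, and the job is handed in when it is done.

Besides the shell and the picture viewer there is one more tool, called as name(argument=value, ...) on one line, values as JSON. jog_arm: Moves the arm, as the interface text tells. Its arguments: {"type":"object","properties":{"series":{"type":"array","items":{"type":"array","items":{"type":"number"}}},"newtons":{"type":"number"}},"required":["series"]}

```bash
mkdir -p pics; ls; python3 - <<'E'
from rig import robot, imaging
import cv2
s=robot.read_state();print(s)
for n in("scene","side"):
    m=imaging.camera_model(n);print(n,m)
    cv2.imwrite(f"pics/{n}0.png",imaging.camera(n)[:,:,::-1])
print(imaging.camera_model("wrist"))
cv2.imwrite("pics/wrist0.png",imaging.camera("wrist")[:,:,::-1])
E
```

```text
pics
{'clock': 0.0, 'joint_pos': array([-1.36669452,  0.70710123, -0.02760448,  1.48498489,  0.02194784,
        0.95087681, -0.07552157]), 'qd': array([ 0.00036097, -0.0002042 ,  0.00130163,  0.0010075 , -0.00303108,
        0.00072871, -0.00100122]), 'joint_torque': array([ 4.41207612e-04, -8.83207870e+01,  1.23452671e+00, -2.36165464e+01,
        1.68728916e-02,  6.54776421e-03, -5.56460111e-05]), 'tool_pos': array([139.85199424, 557.4847256 , 241.83188742]), 'orientation': array([-3.85213034e-01, -3.11775276e+00,  1.66809149e-03]), 'contact_force': array([-0.03227449,  0.39417335, -0.39895924]), 'moment': array([ 0.03683726,  0.04487352, -0.01692619]), 'gripper_force': 0.0, 'width': 85.22982474618533}
scene {'intrinsics': array([[466.37185372,   0.        , 313.78498684],
       [  0.        , 466.37185372, 238.62338239],
       [  0.        ,   0.        ,   1.        ]]), 'k1': -0.03574873039833738, 'cam_to_world': array([[-3.07345217e-01, -8.12136150e-01,  4.95957450e-01,
         1.05076846e+03],
       [ 9.51569447e-01, -2.66337661e-01,  1.53557276e-01,
         2.50659502e+
[... 591 characters left out ...]
 7.52456419e-01,  6.58408486e-01,
         9.40846175e+02],
       [ 0.00000000e+00,  0.00000000e+00,  0.00000000e+00,
         1.00000000e+00]])}
{'intrinsics': array([[370.08609555,   0.        , 321.91826944],
       [  0.        , 370.08609555, 239.80018584],
       [  0.        ,   0.        ,   1.        ]]), 'k1': -0.0028165803889133286, 'hand_eye': array([[ 2.44174852e-04,  9.53987432e-01,  2.99846495e-01,
         7.52722685e+01],
       [ 9.99999908e-01, -1.27490801e-04, -4.08709825e-04,
        -2.30290965e-01],
       [-3.51676366e-04,  2.99846567e-01, -9.53987375e-01,
        -1.31503177e+02],
       [ 0.00000000e+00,  0.00000000e+00,  0.00000000e+00,
         1.00000000e+00]])}
```

View pics/scene0.png

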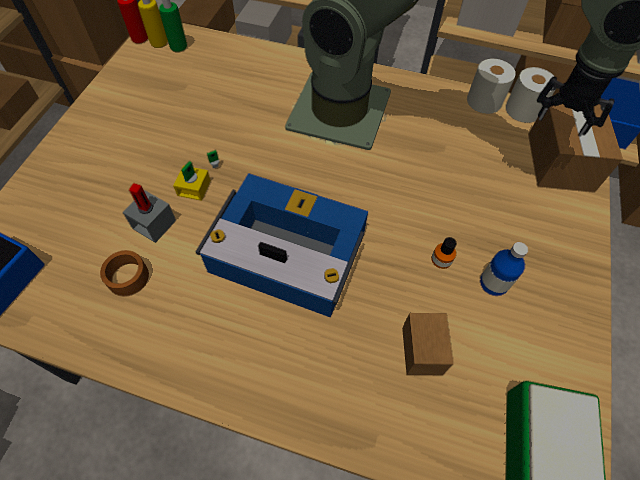

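View pics/side0.png

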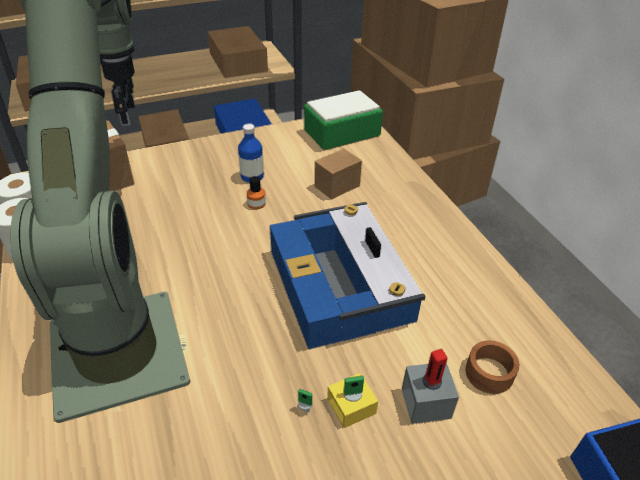

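```bash
cat > h.py <<'E'
from rig import robot, imaging
import numpy as np, cv2
from scipy.spatial.transform import Rotation as R
def pose():
    s=robot.read_state(); T=np.eye(4); T[:3,:3]=R.from_rotvec(s["orientation"]).as_matrix(); T[:3,3]=s["tool_pos"]; return s,T
def ray(name,px,T=None):
    m=imaging.camera_model(name); K=m["intrinsics"]
    d=np.array([[m["k1"],0,0,0]],float)
    p=cv2.undistortPointsIter(np.array([[px]],float),K,d,None,None,(3,50,1e-9))[0,0]
    C=m["cam_to_world"] if name!="wrist" else T@m["hand_eye"]
    v=C[:3,:3]@np.array([p[0],-p[1],-1]); return C[:3,3],v
def atz(name,px,z,T=None):
    o,v=ray(name,px,T); return (o+v*(z-o[2])/v[2]).round(1)
def project(name,P,T=None):
    m=imaging.camera_model(name); K=m["intrinsics"]
    C=m["cam_to_world"] if name!="wrist" else T@m["hand_eye"]
    q=np.linalg.inv(C)@np.append(P,1); u=q[0]/-q[2]; v=-q[1]/-q[2]; f=1+m["k1"]*(u*u+v*v)
    return np.array([K[0,0]*u*f+K[0,2],K[1,1]*v*f+K[1,2]])
def shot(fn,name="wrist"):
    s,T=pose(); im=imaging.camera(name)[:,:,::-1].copy(); cv2.imwrite(f"pics/{fn}.png",im); np.save(f"pics/{fn}.npy",T); return im,T
def go(P,ang=None,T=None):
    "shift (cm) and turn to bring TCP to world P with tool x azimuth ang (deg), pointing down; returns row"
    if T is None: _,T=pose()
    d=T[:3,:3].T@(np.array(P)-T[:3,3])/10
    if ang is None: w=np.zeros(3)
    else:
        a=np.radians(ang); x=np.array([np.cos(a),np.sin(a),0]); z=np.array([0,0,-1.]); D=np.array([x,np.cross(z,x),z]).T
        w=R.from_matrix(T[:3,:3].T@D).as_rotvec()
    return np.r_[d.round(2),w.round(3)]
def st():
    s,T=pose(); x=T[:3,0]
    print("t",round(s["clock"],2),"p",s["tool_pos"].round(1),"az",np.degrees(np.arctan2(x[1],x[0])).round(1),"down",(-T[2,2]).round(5),"w",round(s["width"],1),"gf",round(s["gripper_force"],1),"F",s["contact_force"].round(1),"M",s["moment"].round(2),"q",s["joint_pos"].round(2))
E
python3 - <<'E'
from h import *
for n,z,a,b in [("bottle",85,(449,240),(255,181)),("keyhole",90,(302,203),(302,266)),("driver",159,(137,187),(438,353)),("key",95,(189,165),(354,380)),("s1",107,(332,274),(351,210)),("s2",107,(217,236),(397,288)),("smallkey",0,(214,163),(305,408)),("cleaner",170,(520,248),(249,129)),("tape",48,(124,268),(493,362)),("carton",90,(428,325),(338,165))]:
    print(n,atz("scene",a,z),atz("side",b,z))
st()
E
```

```text
bottle [417.4 385.3  85. ] [420.1 373.8  85. ]
keyhole [427.8  26.5  90. ] [424.6  19.7  90. ]
driver [ 549.8 -332.3  159. ] [ 549.4 -336.9  159. ]
key [ 408.2 -284.2   95. ] [ 409.3 -296.1   95. ]
s1 [598.4 153.2 107. ] [598.4 145.2 107. ]
s2 [ 587.2 -123.9  107. ] [ 582.5 -128.7  107. ]
smallkey [ 313.2 -275.6    0. ] [ 326.1 -264.2    0. ]
cleaner [448.  520.2 170. ] [445.1 500.2 170. ]
tape [ 705.5 -319.6   48. ] [ 701.  -331.5   48. ]
carton [641.9 376.8  90. ] [655.8 360.7  90. ]
t 0.15 p [139.9 557.5 242. ] az 165.9 down 1.0 w 85.5 gf 0.0 F [ 0.7 -0.3  0.6] M [-0.05  0.04  0.01] q [-1.37  0.71 -0.03  1.48  0.02  0.95 -0.08]
```

View pics/wrist0.png

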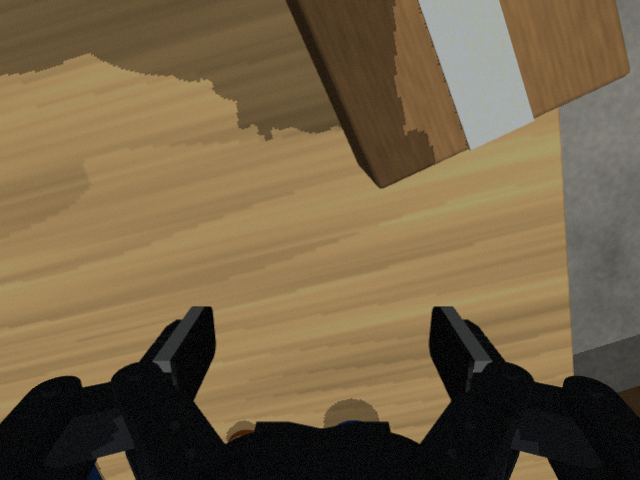

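```bash
python3 - <<'E'
from h import *
print(go((440,350,260),135)); 
E
```

```text
[-3.416e+01 -1.283e+01 -1.790e+00 -1.000e-03  0.000e+00  5.400e-01]
```

jog_arm(series=[[-34.2,-12.8,-1.8,0,0,0.54,0],[-34.2,-12.8,-1.8,0,0,0.54,0],[-34.2,-12.8,-1.8,0,0,0.54,0],[-34.2,-12.8,-1.8,0,0,0.54,0],[-34.2,-12.8,-1.8,0,0,0.54,0],[-34.2,-12.8,-1.8,0,0,0.54,0],[-34.2,-12.8,-1.8,0,0,0.54,0],[-34.2,-12.8,-1.8,0,0,0.54,0],[-34.2,-12.8,-1.8,0,0,0.54,0],[-34.2,-12.8,-1.8,0,0,0.54,0],[-34.2,-12.8,-1.8,0,0,0.54,0],[-34.2,-12.8,-1.8,0,0,0.54,0]], newtons=40)

```text
clock: 1.35
tool_pos: [439.5, 351.3, 260.3]
orientation: [-1.2, -2.903, 0.0]
contact_force: [-0.1, -0.3, -0.3]
width: 85.5
gripper_force: 0.0
```

```bash
python3 - <<'E'
from h import *
st(); im,T=shot("w1")
print(project("wrist",(418,380,85),T))
T2=T
print(go((500,20,330),180))
E
```

```text
t 1.35 p [439.5 351.3 260.3] az 135.1 down 1.0 w 85.5 gf 0.0 F [-0.1 -0.3 -0.3] M [-0.    0.02  0.01] q [-0.77  0.67  0.08  1.5  -0.06  0.97  0.11]
[327.44458228 174.38265369]
[-27.65  -19.18   -6.97   -0.     -0.     -0.784]
```

View pics/w1.png

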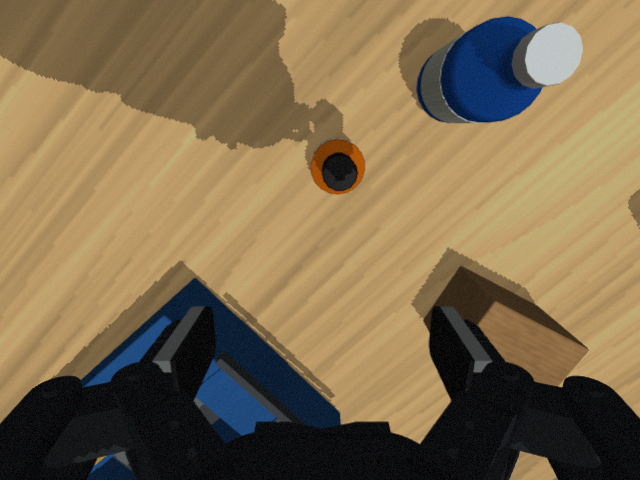

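```bash
python3 - <<'E'
from h import *
T=np.load("pics/w1.npy")
b=atz("wrist",(340,172),85,T); print(b, project("wrist",(b[0],b[1],5),T))
print(go((b[0],b[1],120),135),go((b[0],b[1],62),135))
E
```

```text
[423.9 388.7  85. ] [336.35648507 162.29943546]
[ 3.770e+00  1.550e+00  1.403e+01 -0.000e+00 -0.000e+00  1.000e-03] [ 3.770e+00  1.550e+00  1.983e+01 -0.000e+00 -0.000e+00  1.000e-03]
```

jog_arm(series=[[3.6,1.5,5,0,0,0,0],[3.6,1.5,10,0,0,0,0],[3.6,1.5,14,0,0,0,0],[3.6,1.5,17,0,0,0,0],[3.6,1.5,19,0,0,0,0],[3.6,1.5,19.8,0,0,0,0],[3.6,1.5,19.8,0,0,0,0],[3.6,1.5,19.8,0,0,0,0.7],[3.6,1.5,19.8,0,0,0,0.9],[3.6,1.5,19.8,0,0,0,1],[3.6,1.5,19.8,0,0,0,1],[3.6,1.5,19.8,0,0,0,1],[3.6,1.5,19.8,0,0,0,1],[3.6,1.5,19.8,0,0,0,1],[3.6,1.5,19.8,0,0,0,1],[3.6,1.5,19.8,0,0,0,1]], newtons=40)

```text
clock: 3.0
tool_pos: [425.8, 386.5, 62.9]
orientation: [1.203, 2.902, 0.001]
contact_force: [-1.4, -0.6, 7.9]
width: 28.7
gripper_force: 38.9
```

```bash
python3 - <<'E'
from h import *
st(); print(go((490,20,330),180))
E
```

```text
t 3.0 p [425.8 386.5  62.9] az 135.0 down 1.0 w 28.7 gf 38.9 F [-1.4 -0.6  7.9] M [-0.19  0.17  0.03] q [-0.82  0.96  0.05  1.65 -0.08  0.53  0.07]
[-3.047e+01 -2.134e+01 -2.673e+01  1.000e-03  0.000e+00 -7.860e-01]
```

jog_arm(series=[[0,0,-3,0,0,0,1],[0,0,-8,0,0,0,1],[0,0,-13,0,0,0,1],[0,0,-18,0,0,0,1],[-30.5,-21.3,-26.7,0,0,-0.785,1],[-30.5,-21.3,-26.7,0,0,-0.785,1],[-30.5,-21.3,-26.7,0,0,-0.785,1],[-30.5,-21.3,-26.7,0,0,-0.785,1],[-30.5,-21.3,-26.7,0,0,-0.785,1],[-30.5,-21.3,-26.7,0,0,-0.785,1],[-30.5,-21.3,-26.7,0,0,-0.785,1],[-30.5,-21.3,-26.7,0,0,-0.785,1],[-30.5,-21.3,-26.7,0,0,-0.785,1],[-30.5,-21.3,-26.7,0,0,-0.785,1],[-30.5,-21.3,-26.7,0,0,-0.785,1],[-30.5,-21.3,-26.7,0,0,-0.785,1],[-30.5,-21.3,-26.7,0,0,-0.785,1]], newtons=40)

```text
clock: 4.7
tool_pos: [490.4, 20.8, 329.2]
orientation: [0.001, -3.141, 0.0]
contact_force: [-1.6, 0.2, -2.0]
width: 28.5
gripper_force: 40.5
```

```bash
python3 - <<'E'
from h import *
st(); im,T=shot("w2")
st()
E
```

```text
t 4.7 p [490.4  20.8 329.2] az -180.0 down 1.0 w 28.5 gf 40.5 F [-1.6  0.2 -2. ] M [-0.01 -0.04 -0.02] q [ 0.01  0.48 -0.19  1.62  0.1   1.05  1.36]
t 4.75 p [490.5  20.6 329.2] az -180.0 down 1.0 w 29.3 gf 40.4 F [ 0.2 -0.7 -1.7] M [ 0.   -0.04  0.01] q [ 0.01  0.48 -0.19  1.62  0.1   1.05  1.36]
```

View pics/w2.png

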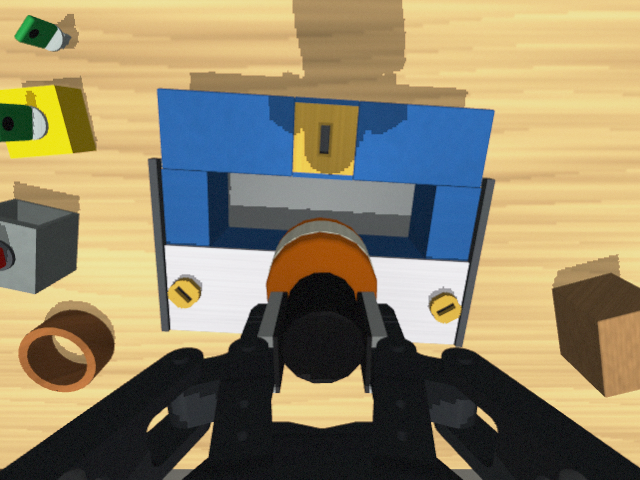

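```bash
python3 - <<'E'
import cv2, numpy as np
im=cv2.imread("pics/w2.png")
c=[im[y:y+60,x:x+80] for x,y in((285,100),(145,263),(405,278))]+[im[70:130,130:210]]
c=[cv2.resize(a,None,fx=5,fy=5,interpolation=cv2.INTER_CUBIC) for a in c]
cv2.imwrite("pics/c2.png",np.vstack([np.hstack(c[:2]),np.hstack(c[2:])]))
# yellow/dark masks
E
```

```text
(no output)
```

View pics/c2.png

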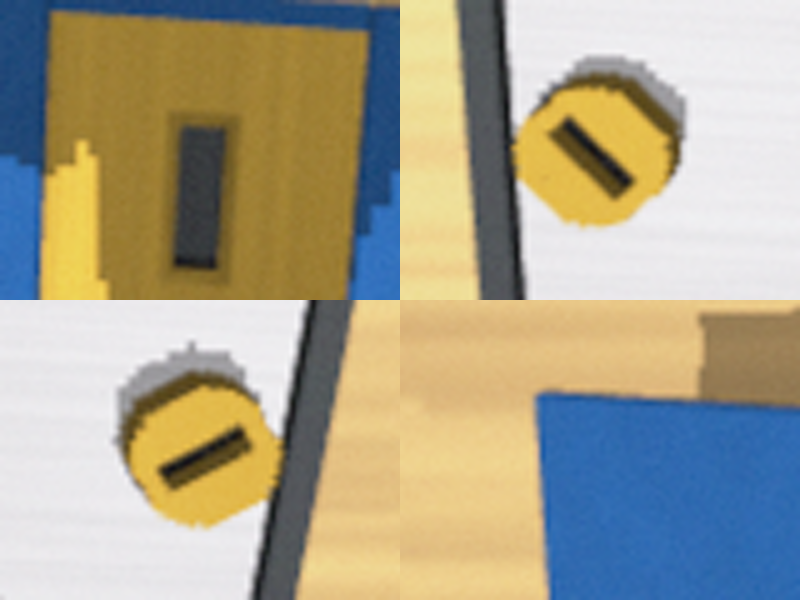

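```bash
python3 - <<'E'
from h import *
T=np.load("pics/w2.npy")
k=atz("wrist",(325.2,139.6),90,T); s2=atz("wrist",(183.9,293.6),106.7,T); s1=atz("wrist",(445.7,308.8),108.3,T)
cR=atz("wrist",(157.6,89.0),90,T); cL=atz("wrist",(493.3,110),90,T)
print("k",k,"s1",s1,"s2",s2,"corners",cR,cL)
for n,a,b in (("cor",cR,cL),("scr",s2,s1)):
    d=b-a; print(n,np.linalg.norm(d[:2]),np.degrees(np.arctan2(-d[0],d[1])))
m=(s1+s2)/2; m2=(cR+cL)/2
yaw=np.radians(-3); x=np.array([np.cos(yaw),np.sin(yaw)])
for y in (-3.3,-3,-2.7):
    x=np.array([np.cos(np.radians(y)),np.sin(np.radians(y))])
    print("bay est", k[:2]+77.5*x, m[:2]-90*x, m2[:2]+115*x)
def sl(a,b,z):
    a=atz("wrist",a,z,T);b=atz("wrist",b,z,T);d=b-a;return np.degrees(np.arctan2(d[1],d[0]))%180
o=lambda p,ox,oy:(p[0]/5+ox,p[1]/5+oy)
print("slot2",sl(o((168,117),145,263),o((236,183),145,263),106.7),sl(o((150,132),145,263),o((215,198),145,263),106.7))
print("slot1",sl(o((158,170),405,278),o((243,128),405,278),108.3),sl(o((168,190),405,278),o((252,148),405,278),108.3))
# stands seen on left: cross check from scene/side
for n,P in (("s1",s1),("s2",s2),("k",k)): print(n,project("scene",P),project("side",P))
E
```

```text
k [429.9  23.5  90. ] s1 [602.4 151.7 108.3] s2 [ 585.7 -124.7  106.7] corners [ 384.4 -132.8   90. ] [402.6 182.6  90. ]
cor 315.9246745665808 -3.3025620510592235
scr 276.9040447519682 -3.457589490488953
bay est [507.27149079  19.03878791] [504.1992365   18.68076243] [508.30930891  18.2801369 ]
bay est [507.29378894  19.44396339] [504.17334187  18.21023606] [508.3423965   18.88136503]
bay est [507.31396531  19.84925007] [504.14991125  17.73958056] [508.37233562  19.48275817]
slot2 39.656944241424775 37.87498365109809
slot1 120.06858282186269 120.61348102116588
s1 [330.83437431 275.12190717] [351.42011699 207.68384885]
s2 [216.98528189 235.45625924] [397.46522607 286.40263177]
k [300.53743849 203.34458367] [303.63765661 264.28629616]
```

jog_arm(series=[[-1.55,-0.15,5,0,0,0.058,1],[-1.55,-0.15,10,0,0,0.058,1],[-1.55,-0.15,15,0,0,0.058,1],[-1.55,-0.15,19,0,0,0.058,1],[-1.55,-0.15,22,0,0,0.058,1],[-1.55,-0.15,24,0,0,0.058,1],[-1.55,-0.15,25.3,0,0,0.058,1],[-1.55,-0.15,26,0,0,0.058,1],[-1.55,-0.15,26.1,0,0,0.058,1],[-1.55,-0.15,26.1,0,0,0.058,1],[-1.55,-0.15,26.1,0,0,0.058,1]])

```text
clock: 5.85
tool_pos: [506.3, 18.7, 68.9]
orientation: [0.092, 3.139, 0.0]
contact_force: [-0.4, -0.3, -1.7]
width: 28.5
gripper_force: 40.4
```

```bash
python3 - <<'E'
from h import *
st()
E
```

```text
t 5.85 p [506.3  18.7  68.9] az 176.6 down 1.0 w 28.5 gf 40.4 F [-0.4 -0.3 -1.7] M [ 0.01 -0.07  0.01] q [-0.05  0.89 -0.09  1.9   0.2   0.36  1.22]
```

jog_arm(series=[[0,0,0.15,0,0,0,1],[0,0,0.2,0,0,0,1],[0,0,0.2,0,0,0,0.5],[0,0,0.1,0,0,0,0],[0,0,0,0,0,0,0],[0,0,0,0,0,0,0],[0,0,-3,0,0,0,0],[0,0,-8,0,0,0,0],[0,0,-13,0,0,0,0],[0,0,-13,0,0,0,0],[0,0,-13,0,0,0,0]])

```text
clock: 6.95
tool_pos: [506.3, 18.5, 199.0]
orientation: [0.093, 3.139, 0.0]
contact_force: [-0.2, 0.0, -0.5]
width: 85.5
gripper_force: 0.0
```

```bash
python3 - <<'E'
from h import *
st(); shot("w3"); print(go((594.8,13.7,180),86.7),go((594.8,13.7,114),86.7))
E
```

```text
t 6.95 p [506.3  18.5 199. ] az 176.6 down 1.0 w 85.5 gf 0.0 F [-0.2  0.  -0.5] M [ 0.05  0.07 -0.05] q [-0.01  0.67 -0.15  1.79  0.15  0.69  1.26]
[-8.91  0.05  1.79 -0.   -0.    1.57] [-8.91  0.05  8.39 -0.   -0.    1.57]
```

View pics/w3.png

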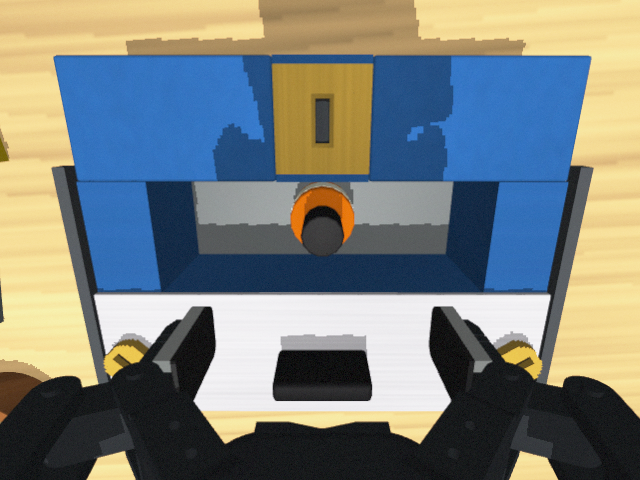

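```bash
python3 - <<'E'
from h import *
T=np.load("pics/w3.npy")
print(atz("wrist",(322.3,120),90,T),atz("wrist",(322.5,387),136,T),atz("wrist",(55,55.5),90,T),atz("wrist",(590.5,56.5),90,T))
E
```

```text
[429.2  22.9  90. ] [589.3  13.6 136. ] [ 383.7 -132.3   90. ] [402.7 183.   90. ]
```

jog_arm(series=[[-4.5,0,1.8,0,0,0.14,0],[-8.9,0,1.8,0,0,0.28,0],[-8.9,0.05,1.8,0,0,0.42,0],[-8.9,0.05,1.8,0,0,0.56,0],[-8.9,0.05,1.8,0,0,0.7,0],[-8.9,0.05,1.8,0,0,0.84,0],[-8.9,0.05,1.8,0,0,0.98,0],[-8.9,0.05,1.8,0,0,1.12,0],[-8.9,0.05,1.8,0,0,1.26,0],[-8.9,0.05,1.8,0,0,1.4,0],[-8.9,0.05,3,0,0,1.57,0],[-8.9,0.05,5,0,0,1.57,0],[-8.9,0.05,7,0,0,1.57,0],[-8.9,0.05,8.4,0,0,1.57,0],[-8.9,0.05,8.4,0,0,1.57,0],[-8.9,0.05,8.4,0,0,1.57,0]])

```text
clock: 8.6
tool_pos: [594.9, 13.6, 114.2]
orientation: [-2.285, -2.156, 0.001]
contact_force: [-0.3, -0.0, 1.0]
width: 85.5
gripper_force: 0.0
```

```bash
python3 - <<'E'
from h import *
st()
E
```

```text
t 8.6 p [594.9  13.6 114.2] az 86.7 down 1.0 w 85.5 gf 0.0 F [-0.3 -0.   1. ] M [ 0.01 -0.02  0.03] q [-0.21  0.92  0.27  1.55 -0.33  0.71  0.16]
```

jog_arm(series=[[0,0,0,0,0,0,0.6],[0,0,0,0,0,0,0.9],[0,0,0,0,0,0,1],[0,0,0,0,0,0,1],[0,0,0,0,0,0,1],[0,0,0,0,0,0,1],[0,0,0,0,0,0,1]], newtons=40)

```text
clock: 9.3
tool_pos: [594.8, 13.8, 114.5]
orientation: [-2.285, -2.156, 0.0]
contact_force: [-3.2, 0.5, 5.4]
width: 13.7
gripper_force: 39.7
```

jog_arm(series=[[0,-0.5,0,0,0,0,1],[0,-1.5,0,0,0,0,1],[0,-2.5,0,0,0,0,1],[0,-3.5,0,0,0,0,1],[0,-4.5,0,0,0,0,1],[0,-5.5,0,0,0,0,1],[0,-6.5,0,0,0,0,1],[0,-7.5,0,0,0,0,1],[0,-8.2,0,0,0,0,1],[0,-8.6,0,0,0,0,1],[0,-8.8,0,0,0,0,1],[0,-8.8,0,0,0,0,1]])

```text
clock: 10.5
tool_pos: [507.5, 19.0, 114.5]
orientation: [2.284, 2.155, 0.002]
contact_force: [2.4, 1.4, 2.7]
width: 13.8
gripper_force: 40.1
```

```bash
python3 - <<'E'
from h import *
st()
E
```

```text
t 10.5 p [507.5  19.  114.5] az 86.7 down 1.0 w 13.8 gf 40.1 F [2.4 1.4 2.7] M [ 0.21 -0.48 -0.09] q [-0.22  0.83  0.22  1.87 -0.36  0.48  0.2 ]
```

jog_arm(series=[[0,-0.1,0,0,0,0,1],[0,-0.2,0,0,0,0,1],[0,-0.3,0,0,0,0,1],[0,-0.4,0,0,0,0,1],[0,-0.5,0,0,0,0,1],[0,-0.5,0,0,0,0,1]])

```text
clock: 11.1
tool_pos: [505.7, 19.1, 114.6]
orientation: [2.28, 2.152, 0.008]
contact_force: [26.8, 0.7, -15.3]
width: 13.4
gripper_force: 39.7
```

```bash
python3 - <<'E'
from h import *
st()
E
```

```text
t 11.1 p [505.7  19.1 114.6] az 86.7 down 0.99997 w 13.4 gf 39.7 F [ 26.8   0.7 -15.3] M [ 0.12 -4.77 -0.05] q [-0.22  0.82  0.22  1.89 -0.36  0.46  0.2 ]
```

jog_arm(series=[[0,0.3,0,0,0,0,1],[0,0.35,0,0,0,0,0.5],[0,0.35,0,0,0,0,0],[0,0.35,0,0,0,0,0],[0,0.35,0,0,0,0,0],[0,0.3,-5,0,0,0,0],[0,0.3,-9,0,0,-0.14,0],[0,0.3,-13,0,0,-0.28,0],[0,0.3,-13.5,0,0,-0.42,0],[0,0.3,-13.5,0,0,-0.56,0],[0,0.3,-13.5,0,0,-0.7,0],[0,0.3,-13.5,0,0,-0.84,0],[0,0.3,-13.5,0,0,-0.98,0],[0,0.3,-13.5,0,0,-1.12,0],[0,0.3,-13.5,0,0,-1.26,0],[0,0.3,-13.5,0,0,-1.4,0],[0,0.3,-13.5,0,0,-1.54,0],[0,0.3,-13.5,0,0,-1.57,0],[0,0.3,-13.5,0,0,-1.57,0],[0,0.3,-13.5,0,0,-1.57,0]])

```text
clock: 13.1
tool_pos: [505.0, 19.0, 249.3]
orientation: [-0.098, -3.14, 0.0]
contact_force: [-0.3, 1.1, -0.4]
width: 85.5
gripper_force: 0.0
```

```bash
python3 - <<'E'
from h import *
st(); im,T=shot("w4")
P={"k":(428.9,23.4,90),"s1":(514.3,157.8,108.3),"s2":(498.3,-119.8,106.7)}
c=[]
for n in P:
    u=project("wrist",P[n],T).round().astype(int); print(n,u)
    c.append(cv2.resize(im[u[1]-40:u[1]+40,u[0]-50:u[0]+50],None,fx=4,fy=4,interpolation=cv2.INTER_CUBIC))
c.append(cv2.resize(im,(400,300))[:,:400]); c=[np.pad(a,((0,320-a.shape[0]),(0,400-a.shape[1]),(0,0)))[:300] for a in c]
cv2.imwrite("pics/c4.png",np.vstack([np.hstack(c[:2]),np.hstack(c[2:])]))
print(go((465,-300,280),57))
E
```

```text
t 13.1 p [505.   19.  249.3] az 176.4 down 1.0 w 85.5 gf 0.0 F [-0.3  1.1 -0.4] M [-0.   -0.01  0.02] q [-0.02  0.6  -0.15  1.72  0.11  0.83  1.29]
k [322 122]
s1 [504 228]
s2 [142 229]
[  2.03  -32.1    -3.06   -0.      0.      2.085]
```

View pics/c4.png

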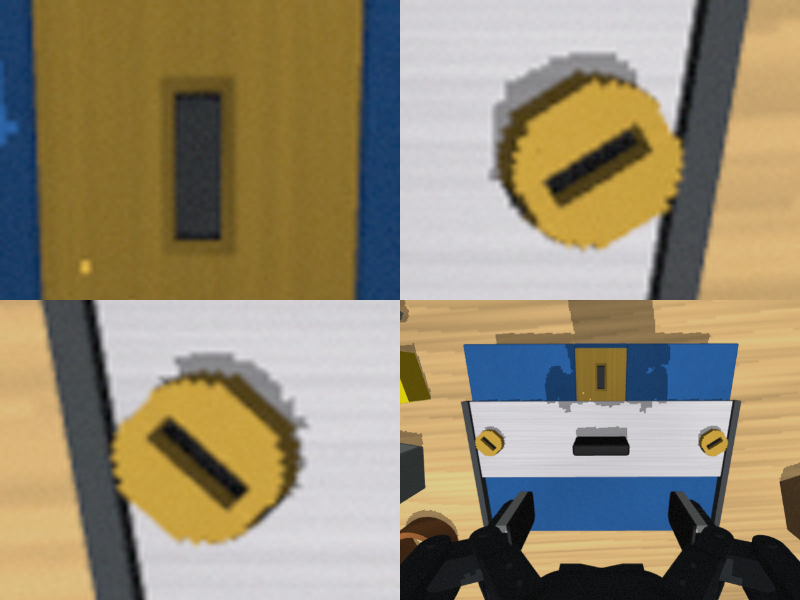

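```bash
python3 - <<'E'
from h import *
T=np.load("pics/w4.npy")
f=lambda o,p,z:atz("wrist",(o[0]-50+p[0]/4,o[1]-40+p[1]/4),z,T)
K,S1,S2=(322,122),(504,228),(142,229)
print("k",f(K,(198.5,164.5),90))
print("kdir",f(K,(176,240),90)-f(K,(176,94),90),f(K,(220,240),90)-f(K,(222,94),90))
z1,z2=108.5,106.6
print("s1",f(S1,(199,165),z1),f(S1,(197,161),z1)); print("s2",f(S2,(198,163),z2),f(S2,(204,159),z2))
for S,z,ab in((S1,z1,[((145,182),(236,124)),((162,208),(252,150))]),(S2,z2,[((148,138),(228,208)),((168,118),(248,188))])):
    for a,b in ab:
        d=f(S,b,z)-f(S,a,z); print(np.degrees(np.arctan2(d[1],d[0]))%180, np.hypot(*d[:2]))
E
```

```text
k [429.5  23.1  90. ]
kdir [26.1 -1.7  0. ] [26.  -1.9  0. ]
s1 [515.4 157.3 108.5] [514.6 156.9 108.5]
s2 [ 499.1 -120.3  106.6] [ 498.4 -119.   106.6]
122.62915583571572 19.473315074737542
123.03622110875604 19.443507913954207
40.184255462605655 19.3724030517641
40.18425546260551 19.372403051764135
```

jog_arm(series=[[0.3,-5,-1,0,0,0.14,0],[0.6,-10,-2,0,0,0.29,0],[1,-15,-3,0,0,0.44,0],[1.4,-20,-3,0,0,0.59,0],[1.8,-25,-3,0,0,0.74,0],[2,-29,-3,0,0,0.89,0],[2,-32,-3,0,0,1.04,0],[2,-32,-3,0,0,1.19,0],[2,-32,-3,0,0,1.34,0],[2,-32,-3,0,0,1.49,0],[2,-32,-3,0,0,1.64,0],[2,-32,-3,0,0,1.79,0],[2,-32,-3,0,0,1.94,0],[2,-32,-3,0,0,2.085,0],[2,-32,-3,0,0,2.085,0],[2,-32,-3,0,0,2.085,0]])

```text
clock: 14.75
tool_pos: [466.4, -299.0, 279.3]
orientation: [2.756, 1.508, -0.0]
contact_force: [-0.4, -0.7, -0.3]
width: 85.3
gripper_force: 0.0
```

```bash
python3 - <<'E'
from h import *
st(); im,T=shot("w5")
E
```

```text
t 14.75 p [ 466.4 -299.   279.3] az 57.4 down 1.0 w 85.3 gf 0.0 F [-0.4 -0.7 -0.3] M [-0.01 -0.01 -0.02] q [ 0.29  0.67  0.45  1.51 -0.32  1.03  0.25]
```

View pics/w5.png

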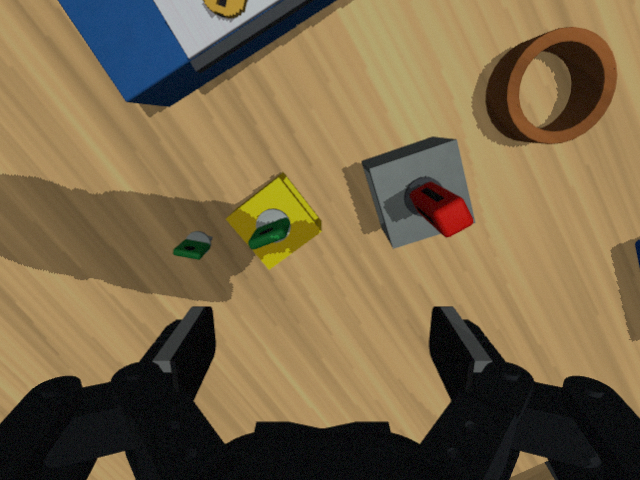

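```bash
python3 - <<'E'
import cv2, numpy as np
im=cv2.imread("pics/w5.png")
f=lambda a:cv2.resize(a,None,fx=4,fy=4,interpolation=cv2.INTER_CUBIC)
cv2.imwrite("pics/c5.png",np.hstack([f(im[130:260,370:480]),f(im[150:280,225:315])]))
E
```

```text
(no output)
```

View pics/c5.png

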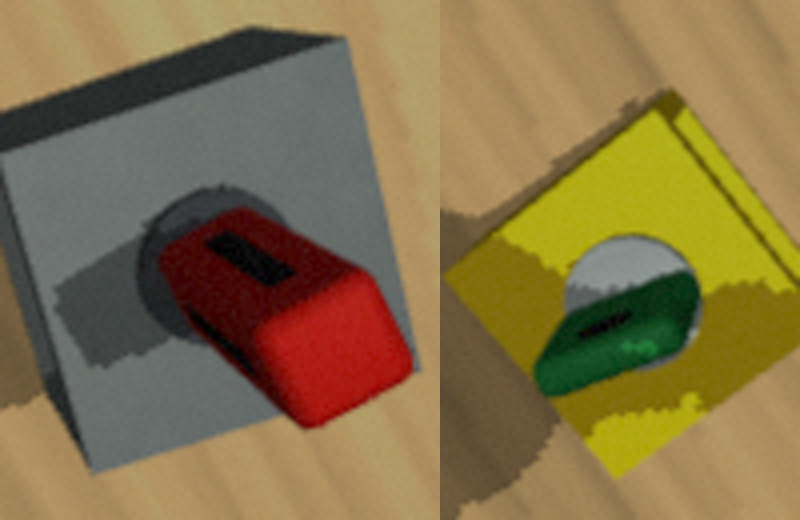

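```bash
python3 - <<'E'
from h import *
T=np.load("pics/w5.npy")
f=lambda p,z:atz("wrist",(370+p[0]/4,130+p[1]/4),z,T)
c=[f(p,159) for p in((258,330),(370,272),(412,372),(312,428))]; print("top",np.mean(c,0))
for i in range(4):
    d=c[(i+1)%4]-c[i]; print(np.degrees(np.arctan2(d[1],d[0]))%90,np.hypot(*d[:2]))
s=[f(p,75) for p in((0,155),(345,38),(418,372),(92,472))]; print("stand",np.mean(s,0))
for i in range(4):
    d=s[(i+1)%4]-s[i]; print(np.degrees(np.arctan2(d[1],d[0]))%90,np.hypot(*d[:2]))
g=lambda p,z:atz("wrist",(225+(p[0]-440)/4,150+p[1]/4),z,T)
print("key collar",g((633,302),49),"bow",g((620,360),95)); 
k=[g(p,45) for p in((447,272),(655,108),(815,290),(617,478))]; print("kstand",np.mean(k,0))
for a,b in(((545,392),(695,345)),((570,320),(690,272)),((540,385),(700,325))):
    d=g(b,95)-g(a,95); print("kdir",np.degrees(np.arctan2(d[1],d[0]))%180,np.hypot(*d[:2]))
E
```

```text
top [ 553.3   -338.025  159.   ]
86.44073317871693 20.940391591372013
85.42607874009907 20.063897926375127
89.41237158376006 19.501025614054253
89.4569283062764 21.10094784600916
stand [ 553.15 -338.7    75.  ]
76.19307954817793 78.77620199019499
75.9289262752618 79.79423538075915
75.62941763325279 78.97094402373578
75.787895268765 79.01847885146863
key collar [ 414.5 -291.4   49. ] bow [ 416.4 -293.7   95. ]
kstand [ 415.275 -289.525   45.   ]
kdir 165.4598147685126 35.848151974683425
kdir 169.69515353123398 29.068883707497285
kdir 168.430027952098 38.890230135600916
```

```bash
python3 - <<'E'
from h import *
print(go((553.2,-338.4,195),-2.3),go((553.2,-338.4,122),-2.3))
E
```

```text
[1.37  9.43  8.44  0.    0.    1.042] [ 1.37   9.43  15.74   0.     0.     1.042]
```

jog_arm(series=[[0.7,4.5,3,0,0,0.14,0],[1.35,9.4,5,0,0,0.28,0],[1.35,9.4,6,0,0,0.43,0],[1.35,9.4,7,0,0,0.58,0],[1.35,9.4,8,0,0,0.73,0],[1.35,9.4,8.4,0,0,0.88,0],[1.35,9.4,8.4,0,0,1.04,0],[1.35,9.4,8.4,0,0,1.04,0],[1.35,9.4,11,0,0,1.04,0],[1.35,9.4,13.5,0,0,1.04,0],[1.35,9.4,15,0,0,1.04,0],[1.35,9.4,15.7,0,0,1.04,0],[1.35,9.4,15.7,0,0,1.04,0],[1.35,9.4,15.7,0,0,1.04,0]])

```text
clock: 16.2
tool_pos: [552.8, -339.2, 123.3]
orientation: [3.14, -0.065, 0.001]
contact_force: [-0.2, -0.5, 0.4]
width: 85.4
gripper_force: 0.0
```

```bash
python3 - <<'E'
from h import *
st()
E
```

```text
t 16.2 p [ 552.8 -339.2  123.3] az -2.4 down 1.0 w 85.4 gf 0.0 F [-0.2 -0.5  0.4] M [-0.04 -0.02  0.01] q [ 0.24  1.05  0.64  1.33 -0.68  0.98 -0.59]
```

jog_arm(series=[[0,0,0,0,0,0,0.5],[0,0,0,0,0,0,1],[0,0,0,0,0,0,1],[0,0,0,0,0,0,1],[0,0,0,0,0,0,1],[0,0,0,0,0,0,1],[0,0,0,0,0,0,0],[0,0,0,0,0,0,0],[0,0,0,0,0,0,0]], newtons=20)

```text
clock: 17.1
tool_pos: [552.6, -338.8, 122.3]
orientation: [3.141, -0.066, -0.0]
contact_force: [0.3, 1.1, -1.3]
width: 66.7
gripper_force: 0.0
```

jog_arm(series=[[0,0,0,0,0,-0.14,0],[0,0,0,0,0,-0.28,0],[0,0,0,0,0,-0.42,0],[0,0,0,0,0,-0.56,0],[0,0,0,0,0,-0.7,0],[0,0,0,0,0,-0.84,0],[0,0,0,0,0,-0.98,0],[0,0,0,0,0,-1.12,0],[0,0,0,0,0,-1.26,0],[0,0,0,0,0,-1.4,0],[0,0,0,0,0,-1.54,0],[0,0,0,0,0,-1.57,0],[0,0,0,0,0,-1.57,0],[0,0,0,0,0,-1.57,0.5],[0,0,0,0,0,-1.57,1],[0,0,0,0,0,-1.57,1],[0,0,0,0,0,-1.57,1],[0,0,0,0,0,-1.57,1],[0,0,0,0,0,-1.57,1],[0,0,0,0,0,-1.57,1]], newtons=60)

```text
clock: 19.1
tool_pos: [552.6, -338.9, 122.4]
orientation: [2.269, 2.173, -0.0]
contact_force: [1.3, -0.0, -0.2]
width: 23.0
gripper_force: 58.6
```

```bash
python3 - <<'E'
from h import *
st()
E
```

```text
t 19.1 p [ 552.6 -338.9  122.4] az 87.5 down 1.0 w 23.0 gf 58.6 F [ 1.3 -0.  -0.2] M [ 0.11 -0.15  0.01] q [ 0.4   0.98  0.23  1.32 -0.25  0.87  0.65]
```

jog_arm(series=[[0,0,-2,0,0,0,1],[0,0,-5,0,0,0,1],[0,0,-8,0,0,0,1],[0,0,-11,0,0,0,1],[0,0,-13.5,0,0,0,1],[0,0,-13.5,0,0,0,1],[0,0,-13.5,0,0,0,1]])

```text
clock: 19.8
tool_pos: [552.5, -338.7, 257.1]
orientation: [-2.269, -2.173, 0.0]
contact_force: [-0.4, -0.3, -1.8]
width: 23.4
gripper_force: 59.1
```

```bash
python3 - <<'E'
from h import *
st(); s,T=pose()
tip=T[:3,3]+[0,0,-105]
ims=[]
for n in("scene","side"):
    im=imaging.camera(n)[:,:,::-1]; u=project(n,tip+[0,0,30]).round().astype(int); print(n,u,project(n,tip))
    c=im[u[1]-40:u[1]+40,u[0]-26:u[0]+27]; ims.append(cv2.resize(c,(397,600),interpolation=cv2.INTER_CUBIC))
cv2.imwrite("pics/c6.png",np.hstack(ims)); shot("w6")
E
```

```text
t 19.8 p [ 552.5 -338.7  257.1] az 87.5 down 1.0 w 23.4 gf 59.1 F [-0.4 -0.3 -1.8] M [-0.    0.01 -0.  ] q [ 0.39  0.83  0.27  1.16 -0.22  1.17  0.62]
scene [131 181] [134.90635282 189.05644818]
side [442 345] [439.42155096 355.63203414]
```

View pics/c6.png

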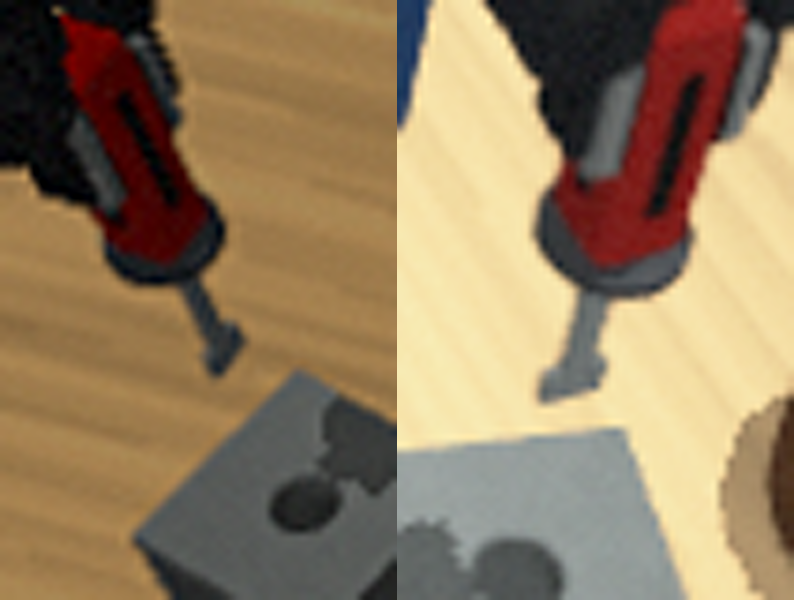

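```bash
python3 - <<'E'
from h import *
print(go((498.6,-120,225),130.2))
E
```

```text
[ 2.161e+01 -6.300e+00  3.150e+00 -1.000e-03 -1.000e-03 -7.450e-01]
```

jog_arm(series=[[4.3,-1.2,0,0,0,-0.13,1],[8.6,-2.5,0,0,0,-0.26,1],[13,-3.8,0,0,0,-0.39,1],[17.5,-5.1,1,0,0,-0.52,1],[20.5,-6,2,0,0,-0.65,1],[21.6,-6.3,3,0,0,-0.745,1],[21.6,-6.3,3.15,0,0,-0.745,1],[21.6,-6.3,3.15,0,0,-0.745,1],[21.6,-6.3,3.15,0,0,-0.745,1]])

```text
clock: 20.85
tool_pos: [499.1, -121.4, 225.9]
orientation: [1.327, 2.847, -0.001]
contact_force: [-0.2, -0.4, -1.0]
width: 23.4
gripper_force: 59.4
```

```bash
python3 - <<'E'
from h import *
st(); s,T=pose(); print(go((498.6,-120,206),130.2))
shot("w7")
ims=[]
for n in("scene","side"):
    im=imaging.camera(n)[:,:,::-1]; tip=T[:3,3]+[0,0,-105]; u=project(n,(498.6,-120,110)).round().astype(int); print(n,u,"tip",project(n,tip),"slot",project(n,(498.6,-120,106.6)))
    c=im[u[1]-32:u[1]+28,u[0]-20:u[0]+20]; ims.append(cv2.resize(c,(400,600),interpolation=cv2.INTER_CUBIC))
cv2.imwrite("pics/c7.png",np.hstack(ims))
E
```

```text
t 20.85 p [ 499.1 -121.4  225.9] az 130.0 down 1.0 w 23.4 gf 59.4 F [-0.2 -0.4 -1. ] M [-0.02  0.    0.01] q [ 0.13  0.64  0.08  1.73 -0.06  0.77  0.94]
[ 1.40e-01  5.00e-02  1.99e+00 -0.00e+00  1.00e-03 -3.00e-03]
scene [234 205] tip [232.35888376 202.80259136] slot [233.84778164 206.31779295]
side [359 295] tip [359.89923631 291.44003843] slot [358.93853692 295.77213833]
```

View pics/c7.png

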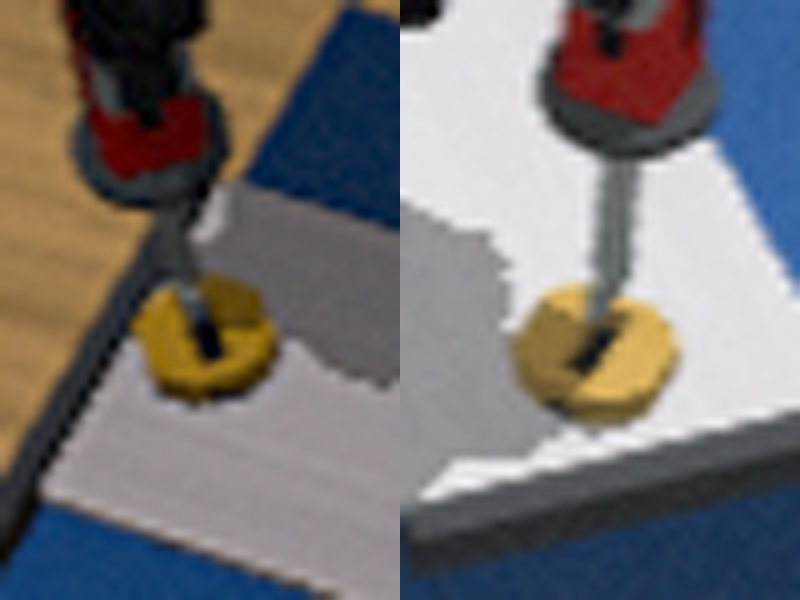

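jog_arm(series=[[0,0,0.5,0,0,0,1],[0,0,0.9,0,0,0,1],[0,0,1.1,0,0,0,1],[0,0,1.3,0,0,0,1],[0,0,1.5,0,0,0,1],[0,0,1.6,0,0,0,1],[0,0,1.7,0,0,0,1],[0,0,1.8,0,0,0,1],[0,0,1.8,0,0,0,1]])

```text
clock: 21.9
tool_pos: [498.9, -120.3, 207.8]
orientation: [-1.322, -2.85, 0.0]
contact_force: [-0.1, -0.5, -1.8]
width: 23.3
gripper_force: 59.4
```

```bash
python3 - <<'E'
from h import *
st()
E
```

```text
t 21.9 p [ 498.9 -120.3  207.8] az 130.2 down 1.0 w 23.3 gf 59.4 F [-0.1 -0.5 -1.8] M [ 0.02 -0.04 -0.06] q [ 0.14  0.67  0.07  1.76 -0.07  0.72  0.94]
```

jog_arm(series=[[0,0,0.1,0,0,0,1],[0,0,0.2,0,0,0,1],[0,0,0.3,0,0,0,1],[0,0,0.35,0,0,0,1],[0,0,0.35,0,0,0,1],[0,0,0.35,0,0,0,1]], newtons=90)

```text
clock: 22.5
tool_pos: [499.1, -120.5, 205.0]
orientation: [1.322, 2.849, 0.0]
contact_force: [-2.1, 0.8, 15.6]
width: 23.0
gripper_force: 92.2
```

```bash
python3 - <<'E'
from h import *
st()
E
```

```text
t 22.5 p [ 499.1 -120.5  205. ] az 130.2 down 1.0 w 23.0 gf 92.2 F [-2.1  0.8 15.6] M [ 0.08  0.87 -0.03] q [ 0.14  0.67  0.07  1.76 -0.07  0.71  0.94]
```

jog_arm(series=[[0,0,0,0,0,0.12,1],[0,0,0,0,0,0.24,1],[0,0,0.02,0,0,0.36,1],[0,0,0.04,0,0,0.48,1],[0,0,0.05,0,0,0.6,1],[0,0,0.07,0,0,0.72,1],[0,0,0.08,0,0,0.84,1],[0,0,0.1,0,0,0.96,1],[0,0,0.11,0,0,1.08,1],[0,0,0.13,0,0,1.2,1],[0,0,0.14,0,0,1.32,1],[0,0,0.16,0,0,1.44,1],[0,0,0.18,0,0,1.56,1],[0,0,0.19,0,0,1.68,1],[0,0,0.21,0,0,1.8,1],[0,0,0.22,0,0,1.92,1],[0,0,0.24,0,0,2.04,1],[0,0,0.25,0,0,2.14,1],[0,0,0.25,0,0,2.14,1]])

```text
clock: 24.4
tool_pos: [498.8, -121.2, 202.5]
orientation: [3.133, 0.202, 0.001]
contact_force: [-5.4, -3.0, 17.6]
width: 22.6
gripper_force: 92.5
```

```bash
python3 - <<'E'
from h import *
st()
E
```

```text
t 24.4 p [ 498.8 -121.2  202.5] az 7.4 down 1.0 w 22.6 gf 92.5 F [-5.4 -3.  17.6] M [-0.96  1.53  0.07] q [-0.19  0.78  0.72  1.78 -0.67  0.84 -0.6 ]
```

jog_arm(series=[[0,0,0.01,0,0,0.06,1],[0,0,0.01,0,0,0.12,1],[0,0,0.01,0,0,0.18,1],[0,0,0.01,0,0,0.22,1],[0,0,0.01,0,0,0.22,1],[0,0,0.01,0,0,0.22,1]])

```text
clock: 25.0
tool_pos: [498.7, -121.3, 202.4]
orientation: [3.137, -0.138, 0.0]
contact_force: [-5.3, -3.5, 16.9]
width: 23.3
gripper_force: 92.3
```

```bash
python3 - <<'E'
from h import *
st()
E
```

```text
t 25.0 p [ 498.7 -121.3  202.4] az -5.0 down 1.0 w 23.3 gf 92.3 F [-5.3 -3.5 16.9] M [-1.03  1.8   0.09] q [-0.22  0.8   0.78  1.78 -0.72  0.87 -0.76]
```

jog_arm(series=[[0,0,0.01,0,0,0.05,1],[0,0,0.01,0,0,0.1,1],[0,0,0.01,0,0,0.15,1],[0,0,0.01,0,0,0.15,1],[0,0,0.01,0,0,0.15,1]])

```text
clock: 25.5
tool_pos: [498.7, -121.1, 202.3]
orientation: [3.118, -0.372, 0.0]
contact_force: [-6.4, -2.7, 17.0]
width: 23.0
gripper_force: 92.6
```

```bash
python3 - <<'E'
from h import *
st(); s,T=pose()
ims=[]
for n in("scene","side"):
    im=imaging.camera(n)[:,:,::-1]; u=project(n,(498.6,-120,115)).round().astype(int)
    c=im[u[1]-32:u[1]+28,u[0]-20:u[0]+20]; ims.append(cv2.resize(c,(400,600),interpolation=cv2.INTER_CUBIC))
cv2.imwrite("pics/c8.png",np.hstack(ims))
E
```

```text
t 25.5 p [ 498.7 -121.1  202.3] az -13.6 down 1.0 w 23.0 gf 92.6 F [-6.4 -2.7 17. ] M [-0.82  1.95  0.51] q [-0.23  0.82  0.82  1.78 -0.75  0.89 -0.88]
```

View pics/c8.png

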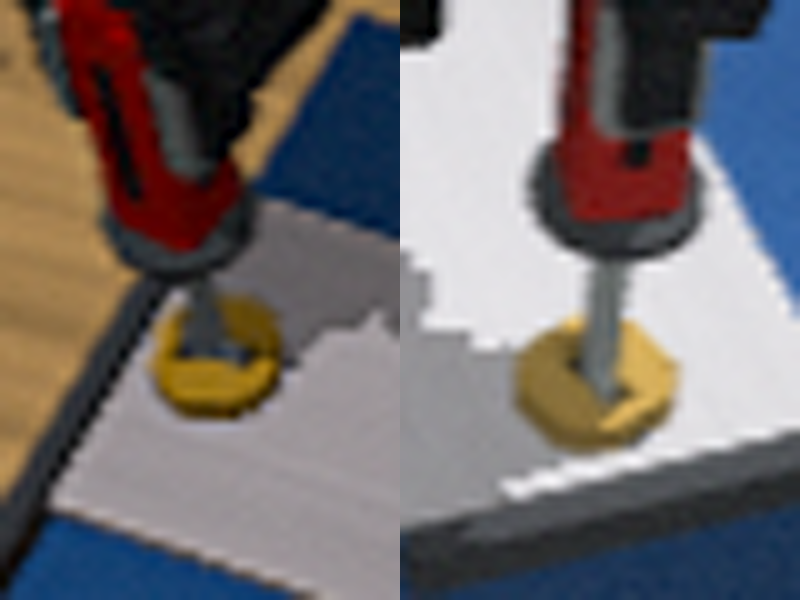

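jog_arm(series=[[0,0,0,0,0,-0.06,1],[0,0,-0.1,0,0,-0.13,1],[0,0,-0.5,0,0,-0.14,1],[0,0,-2,0,0,-0.14,1],[0,0,-5,0,0,-0.2,1],[0,0,-6,0,0,-0.34,1],[0,0,-6,0,0,-0.48,1],[0,0,-6,0,0,-0.62,1],[0,0,-6,0,0,-0.76,1],[0,0,-6,0,0,-0.9,1],[0,0,-6,0,0,-1.04,1],[0,0,-6,0,0,-1.18,1],[0,0,-6,0,0,-1.32,1],[0,0,-6,0,0,-1.46,1],[0,0,-6,0,0,-1.6,1],[0,0,-6,0,0,-1.74,1],[0,0,-6,0,0,-1.88,1],[0,0,-6,0,0,-2.02,1],[0,0,-6,0,0,-2.02,1]])

```text
clock: 27.5
tool_pos: [498.9, -120.4, 261.8]
orientation: [-1.972, -2.445, -0.001]
contact_force: [0.3, 0.8, -1.8]
width: 22.9
gripper_force: 90.1
```

```bash
python3 - <<'E'
from h import *
st(); print(go((514.5,157.6,228),212.8))
E
```

```text
t 27.5 p [ 498.9 -120.4  261.8] az 102.2 down 1.0 w 22.9 gf 90.1 F [ 0.3  0.8 -1.8] M [-0.05 -0.03 -0.02] q [ 0.02  0.61  0.28  1.68 -0.2   0.88  0.59]
[26.84  7.4   3.38  0.    0.   -1.93]
```

jog_arm(series=[[4.5,1.2,0,0,0,-0.14,1],[9,2.5,0,0,0,-0.28,1],[13.5,3.7,0,0,0,-0.42,1],[18,5,0,0,0,-0.56,1],[22.5,6.2,0,0,0,-0.7,1],[26,7.2,0,0,0,-0.84,1],[26.8,7.4,0,0,0,-0.98,1],[26.85,7.4,1,0,0,-1.12,1],[26.85,7.4,2,0,0,-1.26,1],[26.85,7.4,3,0,0,-1.4,1],[26.85,7.4,3.4,0,0,-1.54,1],[26.85,7.4,3.4,0,0,-1.68,1],[26.85,7.4,3.4,0,0,-1.82,1],[26.85,7.4,3.4,0,0,-1.93,1],[26.85,7.4,3.4,0,0,-1.93,1],[26.85,7.4,3.4,0,0,-1.93,1],[26.85,7.4,3.4,0,0,-1.93,1]])

```text
clock: 29.2
tool_pos: [514.7, 157.8, 227.5]
orientation: [0.878, -3.016, 0.0]
contact_force: [0.8, -0.1, -1.0]
width: 23.4
gripper_force: 90.1
```

```bash
python3 - <<'E'
from h import *
st(); s,T=pose()
ims=[]
P=(514.5,157.6,110)
for n in("scene","side"):
    im=imaging.camera(n)[:,:,::-1]; tip=T[:3,3]+[0,0,-105]; u=project(n,P).round().astype(int); print(n,u,"tip",project(n,tip),"slot",project(n,P))
    c=im[u[1]-32:u[1]+28,u[0]-20:u[0]+20]; ims.append(cv2.resize(c,(400,600),interpolation=cv2.INTER_CUBIC))
cv2.imwrite("pics/c9.png",np.hstack(ims))
E
```

```text
t 29.2 p [514.7 157.8 227.5] az -147.5 down 1.0 w 23.4 gf 90.1 F [ 0.8 -0.1 -1. ] M [-0.01 -0.02  0.06] q [-0.21  0.68 -0.27  1.64  0.22  0.86  1.57]
scene [345 242] tip [345.03696989 239.58834073] slot [344.63740541 242.35633156]
side [317 214] tip [317.40380153 209.40849742] slot [317.26672664 213.53025789]
```

View pics/c9.png

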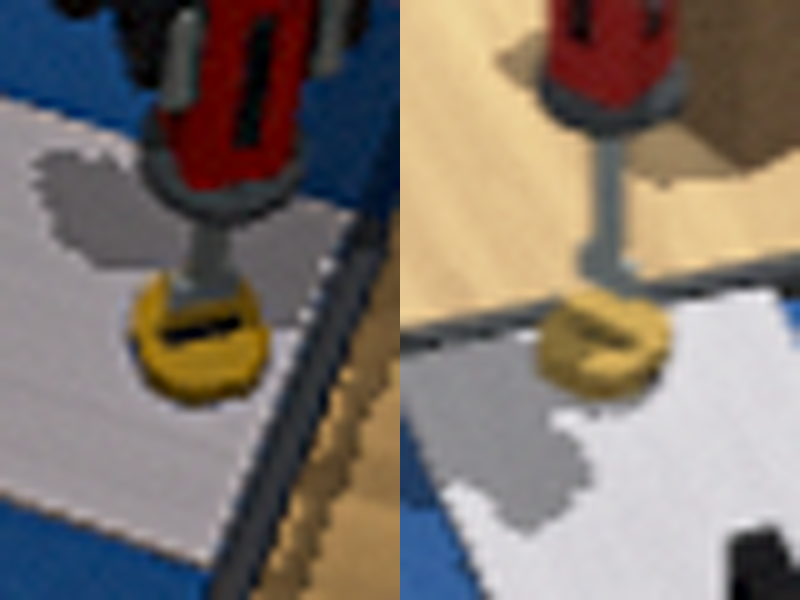

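jog_arm(series=[[0,0,0.5,0,0,0,1],[0,0,0.9,0,0,0,1],[0,0,1.1,0,0,0,1],[0,0,1.3,0,0,0,1],[0,0,1.5,0,0,0,1],[0,0,1.65,0,0,0,1],[0,0,1.8,0,0,0,1],[0,0,1.8,0,0,0,1]])

```text
clock: 30.1
tool_pos: [514.8, 157.7, 209.4]
orientation: [0.885, -3.014, 0.0]
contact_force: [0.2, 0.7, -0.6]
width: 23.2
gripper_force: 90.1
```

```bash
python3 - <<'E'
from h import *
st()
E
```

```text
t 30.1 p [514.8 157.7 209.4] az -147.3 down 1.0 w 23.2 gf 90.1 F [ 0.2  0.7 -0.6] M [0.03 0.03 0.01] q [-0.22  0.7  -0.26  1.66  0.23  0.81  1.56]
```

jog_arm(series=[[0,0,0.1,0,0,0,1],[0,0,0.2,0,0,0,1],[0,0,0.3,0,0,0,1],[0,0,0.35,0,0,0,1],[0,0,0.35,0,0,0,1]])

```text
clock: 30.6
tool_pos: [515.1, 157.9, 206.9]
orientation: [-0.885, 3.013, -0.0]
contact_force: [-2.9, -1.1, 15.6]
width: 23.0
gripper_force: 92.3
```

```bash
python3 - <<'E'
from h import *
st()
E
```

```text
t 30.6 p [515.1 157.9 206.9] az -147.3 down 1.0 w 23.0 gf 92.3 F [-2.9 -1.1 15.6] M [-0.31  0.79 -0.01] q [-0.22  0.7  -0.26  1.66  0.23  0.8   1.56]
```

jog_arm(series=[[0,0,0,0,0,0.12,1],[0,0,0,0,0,0.24,1],[0,0,0.02,0,0,0.36,1],[0,0,0.04,0,0,0.48,1],[0,0,0.05,0,0,0.6,1],[0,0,0.07,0,0,0.72,1],[0,0,0.08,0,0,0.84,1],[0,0,0.1,0,0,0.96,1],[0,0,0.11,0,0,1.08,1],[0,0,0.13,0,0,1.2,1],[0,0,0.14,0,0,1.32,1],[0,0,0.16,0,0,1.44,1],[0,0,0.18,0,0,1.56,1],[0,0,0.19,0,0,1.68,1],[0,0,0.21,0,0,1.8,1],[0,0,0.22,0,0,1.92,1],[0,0,0.24,0,0,2.04,1],[0,0,0.25,0,0,2.16,1],[0,0,0.27,0,0,2.28,1],[0,0,0.28,0,0,2.4,1]])

```text
clock: 32.6
tool_pos: [515.0, 157.5, 204.2]
orientation: [2.493, 1.911, 0.001]
contact_force: [-3.5, -1.4, 16.3]
width: 23.1
gripper_force: 92.6
```

```bash
python3 - <<'E'
from h import *
st()
E
```

```text
t 32.6 p [515.  157.5 204.2] az 74.9 down 1.0 w 23.1 gf 92.6 F [-3.5 -1.4 16.3] M [-0.8   1.12  0.12] q [-0.6   0.75  0.47  1.68 -0.44  0.81 -0.2 ]
```

jog_arm(series=[[0,0,0.02,0,0,0.12,1],[0,0,0.03,0,0,0.24,1],[0,0,0.05,0,0,0.36,1],[0,0,0.06,0,0,0.48,1],[0,0,0.08,0,0,0.6,1],[0,0,0.09,0,0,0.72,1],[0,0,0.11,0,0,0.84,1],[0,0,0.12,0,0,0.96,1],[0,0,0.14,0,0,1.08,1],[0,0,0.16,0,0,1.2,1],[0,0,0.17,0,0,1.3,1],[0,0,0.18,0,0,1.4,1],[0,0,0.18,0,0,1.4,1]])

```text
clock: 33.9
tool_pos: [514.9, 157.3, 202.2]
orientation: [3.138, -0.143, 0.001]
contact_force: [-3.8, -2.8, 18.8]
width: 22.9
gripper_force: 92.9
```

```bash
python3 - <<'E'
from h import *
st()
E
```

```text
t 33.9 p [514.9 157.3 202.2] az -5.2 down 1.0 w 22.9 gf 92.9 F [-3.8 -2.8 18.8] M [-0.91  1.38  0.14] q [-0.77  0.87  0.87  1.69 -0.78  0.97 -1.26]
```

jog_arm(series=[[0,0,0.01,0,0,0.05,1],[0,0,0.01,0,0,0.1,1],[0,0,0.01,0,0,0.15,1],[0,0,0.01,0,0,0.15,1],[0,0,0.01,0,0,0.15,1]])

```text
clock: 34.4
tool_pos: [514.8, 157.4, 202.2]
orientation: [3.119, -0.371, 0.001]
contact_force: [-5.3, -1.9, 19.8]
width: 23.1
gripper_force: 93.0
```

```bash
python3 - <<'E'
from h import *
st()
E
```

```text
t 34.4 p [514.8 157.4 202.2] az -13.6 down 1.0 w 23.1 gf 93.0 F [-5.3 -1.9 19.8] M [-0.71  1.69  0.43] q [-0.78  0.88  0.91  1.69 -0.81  1.   -1.38]
```

jog_arm(series=[[0,0,0,0,0,0.04,1],[0,0,0,0,0,0.06,1],[0,0,0,0,0,0.06,1]])

```text
clock: 34.7
tool_pos: [514.7, 157.4, 202.2]
orientation: [3.107, -0.465, 0.0]
contact_force: [-6.3, -2.6, 19.8]
width: 23.1
gripper_force: 92.9
```

```bash
python3 - <<'E'
from h import *
st()
E
```

```text
t 34.7 p [514.7 157.4 202.2] az -17.0 down 1.0 w 23.1 gf 92.9 F [-6.3 -2.6 19.8] M [-0.75  1.77  0.67] q [-0.79  0.89  0.93  1.69 -0.83  1.01 -1.43]
```

jog_arm(series=[[0,0,0,0,0,-0.07,1],[0,0,-0.1,0,0,-0.15,1],[0,0,-0.5,0,0,-0.16,1],[0,0,-2,0,0,-0.16,1],[0,0,-5,0,0,-0.2,1],[0,0,-6,0,0,-0.34,1],[0,0,-6,0,0,-0.48,1],[0,0,-6,0,0,-0.62,1],[0,0,-6,0,0,-0.76,1],[0,0,-6,0,0,-0.9,1],[0,0,-6,0,0,-1.04,1],[0,0,-6,0,0,-1.04,1],[0,0,-6,0,0,-1.04,1]])

```text
clock: 36.0
tool_pos: [514.8, 157.8, 261.5]
orientation: [-2.93, -1.132, -0.0]
contact_force: [0.0, -0.5, -1.9]
width: 23.3
gripper_force: 90.8
```

```bash
python3 - <<'E'
from h import *
st()
s,T=pose()
print(go((552.6,-338.8,262),43),go((552.6,-338.8,122.6),43))
E
```

```text
t 36.0 p [514.8 157.8 261.5] az 42.3 down 1.0 w 23.3 gf 90.8 F [ 0.  -0.5 -1.9] M [0.   0.01 0.01] q [-0.7   0.72  0.69  1.6  -0.52  1.01 -0.68]
[-3.059e+01  3.929e+01 -6.000e-02 -0.000e+00 -0.000e+00 -1.300e-02] [-3.060e+01  3.929e+01  1.388e+01 -0.000e+00 -0.000e+00 -1.300e-02]
```

jog_arm(series=[[-3,3.9,0,0,0,0,1],[-6,7.7,0,0,0,0,1],[-9,11.6,0,0,0,0,1],[-12,15.4,0,0,0,0,1],[-15,19.3,0,0,0,0,1],[-18,23.1,0,0,0,0,1],[-21,27,0,0,0,0,1],[-24,30.8,0,0,0,0,1],[-27,34.7,0,0,0,0,1],[-29.5,37.9,0,0,0,0,1],[-30.6,39.3,0,0,0,0,1],[-30.6,39.3,0,0,0,0,1],[-30.6,39.3,2,0,0,0,1],[-30.6,39.3,5,0,0,0,1],[-30.6,39.3,7,0,0,0,1],[-30.6,39.3,7,0,0,0,1],[-30.6,39.3,7,0,0,0,1]])

```text
clock: 37.7
tool_pos: [555.5, -338.4, 192.1]
orientation: [2.928, 1.138, -0.0]
contact_force: [0.1, -0.5, -1.3]
width: 23.4
gripper_force: 90.9
```

```bash
python3 - <<'E'
from h import *
st()
print(go((552.8,-338.8,122.6)))
E
```

```text
t 37.7 p [ 555.5 -338.4  192.1] az 42.5 down 1.0 w 23.4 gf 90.9 F [ 0.1 -0.5 -1.3] M [-0.02 -0.03 -0.02] q [ 0.28  0.94  0.55  1.25 -0.5   1.08  0.04]
[-0.23 -0.15  6.95  0.    0.    0.  ]
```

jog_arm(series=[[-0.23,-0.15,0,0,0,0,1],[-0.23,-0.15,0.5,0,0,0,1],[-0.23,-0.15,2,0,0,0,1],[-0.23,-0.15,4,0,0,0,1],[-0.23,-0.15,5.5,0,0,0,1],[-0.23,-0.15,6.5,0,0,0,1],[-0.23,-0.15,6.8,0,0,0,1],[-0.23,-0.15,6.9,0,0,0,1],[-0.23,-0.15,6.9,0,0,0,1],[-0.23,-0.15,6.9,0,0,0,1]])

```text
clock: 38.7
tool_pos: [552.7, -339.3, 123.1]
orientation: [2.927, 1.14, 0.001]
contact_force: [0.7, 0.2, -0.9]
width: 23.0
gripper_force: 90.9
```

```bash
python3 - <<'E'
from h import *
st()
E
```

```text
t 38.7 p [ 552.7 -339.3  123.1] az 42.6 down 1.0 w 23.0 gf 90.9 F [ 0.7  0.2 -0.9] M [0.   0.03 0.03] q [ 0.29  1.02  0.5   1.33 -0.54  0.93  0.09]
```

jog_arm(series=[[0,0,0.05,0,0,0,1],[0,0,0.05,0,0,0,0.5],[0,0,0.05,0,0,0,0],[0,0,0,0,0,0,0],[0,0,0,0,0,0,0],[0,0,0,0,0,0,0],[0,0,-3,0,0,0,0],[0,0,-7,0,0,0,0],[0,0,-10,0,0,0,0],[0,0,-10,0,0,-0.15,0],[0,0,-10,0,0,-0.3,0],[0,0,-10,0,0,-0.45,0],[0,0,-10,0,0,-0.6,0],[0,0,-10,0,0,-0.75,0],[0,0,-10,0,0,-0.9,0],[0,0,-10,0,0,-1.05,0],[0,0,-10,0,0,-1.05,0]])

```text
clock: 40.4
tool_pos: [552.4, -339.4, 222.6]
orientation: [1.958, 2.456, 0.0]
contact_force: [-0.0, 0.8, 0.1]
width: 85.1
gripper_force: 0.0
```

```bash
python3 - <<'E'
from h import *
st()
print(go((415,-291,190),167))
E
```

```text
t 40.4 p [ 552.4 -339.4  222.6] az 102.9 down 1.0 w 85.1 gf 0.0 F [-0.   0.8  0.1] M [-0.01 -0.01 -0.06] q [ 0.39  0.87  0.27  1.21 -0.23  1.09  0.9 ]
[  7.77  -12.32    3.25    0.      0.     -1.119]
```

jog_arm(series=[[2.6,-4,0,0,0,-0.14,0],[5.2,-8.2,1,0,0,-0.28,0],[7.8,-12.3,2,0,0,-0.42,0],[7.8,-12.3,3.2,0,0,-0.56,0],[7.8,-12.3,3.2,0,0,-0.7,0],[7.8,-12.3,3.2,0,0,-0.84,0],[7.8,-12.3,3.2,0,0,-0.98,0],[7.8,-12.3,3.2,0,0,-1.12,0],[7.8,-12.3,3.2,0,0,-1.12,0],[7.8,-12.3,3.2,0,0,-1.12,0],[7.8,-12.3,3.2,0,0,-1.12,0]])

```text
clock: 41.5
tool_pos: [415.3, -290.2, 190.4]
orientation: [-0.367, -3.12, 0.0]
contact_force: [0.1, 0.6, -0.7]
width: 85.4
gripper_force: 0.0
```

```bash
python3 - <<'E'
from h import *
st(); im,T=shot("w10")
c=im[150:350,200:440]
cv2.imwrite("pics/c10.png",np.hstack([cv2.resize(c,(720,600),interpolation=cv2.INTER_CUBIC)]))
E
```

```text
t 41.5 p [ 415.3 -290.2  190.4] az 166.6 down 1.0 w 85.4 gf 0.0 F [ 0.1  0.6 -0.7] M [-0.    0.    0.02] q [ 0.59  0.68 -0.08  1.8   0.08  0.66  1.81]
```

View pics/c10.png

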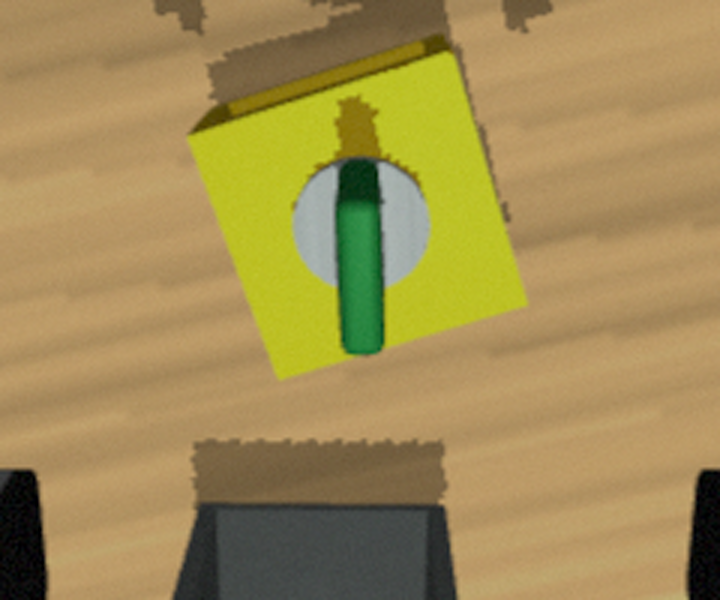

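```bash
python3 - <<'E'
from h import *
T=np.load("pics/w10.npy")
f=lambda p,z:atz("wrist",(200+p[0]/3,150+p[1]/3),z,T)
a,b=f((359.5,202),95),f((363,353),95); d=a-b
print("bow",(a+b)/2,np.hypot(*d[:2]),np.degrees(np.arctan2(d[1],d[0])))
print("collar",f((361,225),49)); k=[f(p,45) for p in((190,133),(455,52),(526,303),(279,381))]; print("stand",np.mean(k,0))
# bow centreline by colour: green mask
im=cv2.imread("pics/w10.png").astype(int); m=(im[...,1]>1.4*im[...,2])&(im[...,1]>1.2*im[...,0])&(im[...,1]>90)
ys,xs=np.nonzero(m[190:290,290:350]); ys+=190; xs+=290; print(xs.min(),xs.max(),ys.min(),ys.max())
p=np.polyfit(ys,xs,1); print(p)
E
```

```text
bow [ 413.3 -290.9   95. ] 34.16723576761805 167.83497012971307
collar [ 413.7 -291.2   49. ]
stand [ 414.025 -290.9     45.   ]
312 327 218 267
[4.01076131e-02 3.09825706e+02]
```

```bash
python3 - <<'E'
from h import *
print(go((413.5,-291,130),78.2),go((413.5,-291,70),78.2))
E
```

```text
[ 0.16  -0.13   6.04  -0.    -0.     1.544] [ 0.16  -0.13  12.04  -0.    -0.     1.544]
```

jog_arm(series=[[0.15,-0.15,1,0,0,0.14,0],[0.15,-0.15,2,0,0,0.28,0],[0.15,-0.15,3,0,0,0.42,0],[0.15,-0.15,4,0,0,0.56,0],[0.15,-0.15,5,0,0,0.7,0],[0.15,-0.15,6,0,0,0.84,0],[0.15,-0.15,6,0,0,0.98,0],[0.15,-0.15,6,0,0,1.12,0],[0.15,-0.15,6,0,0,1.26,0],[0.15,-0.15,6,0,0,1.4,0],[0.15,-0.15,6,0,0,1.545,0],[0.15,-0.15,8,0,0,1.545,0],[0.15,-0.15,10,0,0,1.545,0],[0.15,-0.15,11.5,0,0,1.545,0],[0.15,-0.15,12,0,0,1.545,0],[0.15,-0.15,12,0,0,1.545,0],[0.15,-0.15,12,0,0,1.545,0]])

```text
clock: 43.25
tool_pos: [413.8, -291.5, 71.1]
orientation: [2.435, 1.983, -0.0]
contact_force: [0.1, 0.2, 1.0]
width: 85.4
gripper_force: 0.0
```

jog_arm(series=[[0,0,0,0,0,0,0.4],[0,0,0,0,0,0,0.6],[0,0,0,0,0,0,1],[0,0,0,0,0,0,1],[0,0,0,0,0,0,1],[0,0,0,0,0,0,1]], newtons=20)

```text
clock: 43.85
tool_pos: [413.6, -291.3, 70.7]
orientation: [2.435, 1.985, 0.0]
contact_force: [-0.7, 0.9, 4.1]
width: 35.8
gripper_force: 22.6
```

```bash
python3 - <<'E'
from h import *
st()
E
```

```text
t 43.85 p [ 413.6 -291.3   70.7] az 78.4 down 1.0 w 35.8 gf 22.6 F [-0.7  0.9  4.1] M [ 0.13  0.09 -0.03] q [ 0.42  0.91  0.25  1.9  -0.53  0.39  0.86]
```

jog_arm(series=[[0,0,0,0,0,0,0.4],[0,0,0,0,0,0,0],[0,0,0,0,0,0,0],[0,0,0,0,0,0,0],[0,0,0,0,0,-0.14,0],[0,0,0,0,0,-0.28,0],[0,0,0,0,0,-0.42,0],[0,0,0,0,0,-0.56,0],[0,0,0,0,0,-0.7,0],[0,0,0,0,0,-0.84,0],[0,0,0,0,0,-0.98,0],[0,0,0,0,0,-1.12,0],[0,0,0,0,0,-1.26,0],[0,0,0,0,0,-1.4,0],[0,0,0,0,0,-1.54,0],[0,0,0,0,0,-1.57,0],[0,0,0,0,0,-1.57,0],[0,0,0,0,0,-1.57,0]])

```text
clock: 45.65
tool_pos: [413.5, -291.3, 70.4]
orientation: [-0.325, -3.125, 0.0]
contact_force: [-0.9, -0.3, -0.7]
width: 85.3
gripper_force: 0.0
```

jog_arm(series=[[0,0,0,0,0,0,0.5],[0,0,0,0,0,0,0.8],[0,0,0,0,0,0,1],[0,0,0,0,0,0,1],[0,0,0,0,0,0,1],[0,0,0,0,0,0,1],[0,0,0,0,0,0,1]], newtons=60)

```text
clock: 46.35
tool_pos: [413.5, -291.3, 70.6]
orientation: [0.32, 3.125, -0.0]
contact_force: [-1.0, 0.8, 3.5]
width: 9.2
gripper_force: 58.6
```

```bash
python3 - <<'E'
from h import *
st()
print(go((429.2,23.2,148),176.6))
E
```

```text
t 46.35 p [ 413.5 -291.3   70.6] az 168.3 down 1.0 w 9.2 gf 58.6 F [-1.   0.8  3.5] M [ 0.08  0.1  -0.05] q [ 0.59  0.89 -0.07  1.9   0.16  0.36  1.76]
[ 4.84  31.12  -7.75  -0.     0.    -0.145]
```

jog_arm(series=[[0,0,-2,0,0,0,1],[0,0,-5,0,0,0,1],[0,0,-9,0,0,0,1],[0.7,4.5,-12,0,0,-0.05,1],[1.4,9,-12,0,0,-0.1,1],[2.1,13.5,-12,0,0,-0.145,1],[2.8,18,-12,0,0,-0.145,1],[3.5,22.5,-12,0,0,-0.145,1],[4.2,27,-12,0,0,-0.145,1],[4.7,30,-11,0,0,-0.145,1],[4.85,31.1,-9,0,0,-0.145,1],[4.85,31.1,-8,0,0,-0.145,1],[4.85,31.1,-8,0,0,-0.145,1],[4.85,31.1,-8,0,0,-0.145,1],[4.85,31.1,-8,0,0,-0.145,1]])

```text
clock: 47.85
tool_pos: [429.2, 22.8, 151.0]
orientation: [0.093, 3.139, -0.0]
contact_force: [-0.3, -0.7, -0.5]
width: 9.2
gripper_force: 58.6
```

```bash
python3 - <<'E'
from h import *
st()
print(go((429.2,23.2,140),176.6))
E
```

```text
t 47.85 p [429.2  22.8 151. ] az 176.6 down 1.0 w 9.2 gf 58.6 F [-0.3 -0.7 -0.5] M [-0.05 -0.03  0.03] q [-0.1   0.67 -0.04  2.1   0.08  0.37  1.31]
[ 0.0e+00  4.0e-02  1.1e+00 -0.0e+00  1.0e-03 -0.0e+00]
```

jog_arm(series=[[0,0.03,0.4,0,0,0,1],[0,0.03,0.6,0,0,0,1],[0,0.03,0.8,0,0,0,1],[0,0.03,1,0,0,0,1],[0,0.03,1.2,0,0,0,1],[0,0.03,1.2,0,0,0,1]])

```text
clock: 48.45
tool_pos: [428.9, 23.4, 138.2]
orientation: [-0.092, -3.14, 0.0]
contact_force: [-0.7, 0.5, -0.5]
width: 9.3
gripper_force: 58.6
```

```bash
python3 - <<'E'
from h import *
st()
E
```

```text
t 48.45 p [428.9  23.4 138.2] az 176.6 down 1.0 w 9.3 gf 58.6 F [-0.7  0.5 -0.5] M [ 0.04  0.01 -0.02] q [-0.11  0.7  -0.04  2.12  0.08  0.33  1.3 ]
```

jog_arm(series=[[0,0,0.4,0,0,0,1],[0,0,0.8,0,0,0,1],[0,0,1.2,0,0,0,1],[0,0,1.6,0,0,0,1],[0,0,1.9,0,0,0,1],[0,0,2.1,0,0,0,1],[0,0,2.25,0,0,0,1],[0,0,2.35,0,0,0,1],[0,0,2.35,0,0,0,1]])

```text
clock: 49.35
tool_pos: [429.0, 23.4, 115.5]
orientation: [0.092, 3.14, -0.0]
contact_force: [-2.2, -0.2, 20.2]
width: 9.3
gripper_force: 61.5
```

```bash
python3 - <<'E'
from h import *
st()
E
```

```text
t 49.35 p [429.   23.4 115.5] az 176.6 down 1.0 w 9.3 gf 61.5 F [-2.2 -0.2 20.2] M [0.07 0.77 0.02] q [-0.11  0.75 -0.03  2.14  0.08  0.26  1.3 ]
```

jog_arm(series=[[0,0,-0.06,0,0,0.1,1],[0,0,-0.06,0,0,0.22,1],[0,0,-0.06,0,0,0.34,1],[0,0,-0.06,0,0,0.46,1],[0,0,-0.06,0,0,0.58,1],[0,0,-0.06,0,0,0.7,1],[0,0,-0.06,0,0,0.82,1],[0,0,-0.06,0,0,0.94,1],[0,0,-0.06,0,0,1.06,1],[0,0,-0.06,0,0,1.18,1],[0,0,-0.06,0,0,1.3,1],[0,0,-0.06,0,0,1.42,1],[0,0,-0.06,0,0,1.52,1],[0,0,-0.06,0,0,1.58,1],[0,0,-0.06,0,0,1.58,1],[0,0,-0.06,0,0,1.58,1]])

```text
clock: 50.95
tool_pos: [428.8, 23.1, 115.6]
orientation: [2.294, 2.147, -0.001]
contact_force: [-2.0, -3.3, 2.9]
width: 9.0
gripper_force: 59.3
```

```bash
python3 - <<'E'
from h import *
st()
E
```

```text
t 50.95 p [428.8  23.1 115.6] az 86.2 down 1.0 w 9.0 gf 59.3 F [-2.  -3.3  2.9] M [-1.08  0.79  0.05] q [-0.27  0.77  0.26  2.14 -0.63  0.3   0.45]
```

jog_arm(series=[[0,0,0,0,0,0.05,1],[0,0,0,0,0,0.1,1],[0,0,0,0,0,0.15,1],[0,0,0,0,0,0.15,1],[0,0,0,0,0,0.15,1]])

```text
clock: 51.45
tool_pos: [428.7, 23.2, 115.6]
orientation: [2.449, 1.967, -0.001]
contact_force: [-4.3, -4.3, 6.1]
width: 9.3
gripper_force: 60.4
```

```bash
python3 - <<'E'
from h import *
st()
E
```

```text
t 51.45 p [428.7  23.2 115.6] az 77.5 down 1.0 w 9.3 gf 60.4 F [-4.3 -4.3  6.1] M [-1.2   1.01  0.66] q [-0.29  0.78  0.29  2.14 -0.69  0.32  0.37]
```

jog_arm(series=[[0,0,0,0,0,-0.1,1],[0,0,0,0,0,-0.22,1],[0,0,0,0,0,-0.34,1],[0,0,0,0,0,-0.46,1],[0,0,0,0,0,-0.58,1],[0,0,0,0,0,-0.7,1],[0,0,0,0,0,-0.82,1],[0,0,0,0,0,-0.94,1],[0,0,0,0,0,-1.06,1],[0,0,0,0,0,-1.18,1],[0,0,0,0,0,-1.3,1],[0,0,0,0,0,-1.42,1],[0,0,0,0,0,-1.54,1],[0,0,0,0,0,-1.66,1],[0,0,0,0,0,-1.76,1],[0,0,0,0,0,-1.84,1],[0,0,0,0,0,-1.9,1],[0,0,0,0,0,-1.9,1],[0,0,0,0,0,-1.9,1]])

```text
clock: 53.35
tool_pos: [428.8, 23.3, 115.6]
orientation: [0.171, -3.137, 0.0]
contact_force: [-3.3, -1.8, 4.6]
width: 9.4
gripper_force: 59.3
```

```bash
python3 - <<'E'
from h import *
st()
E
```

```text
t 53.35 p [428.8  23.3 115.6] az -173.7 down 1.0 w 9.4 gf 59.3 F [-3.3 -1.8  4.6] M [-0.7   0.67  0.02] q [-0.09  0.75 -0.06  2.13  0.16  0.26  1.39]
```

jog_arm(series=[[0,0,0,0,0,-0.04,1],[0,0,0,0,0,-0.07,1],[0,0,0,0,0,-0.07,1]])

```text
clock: 53.65
tool_pos: [428.9, 23.3, 115.6]
orientation: [0.287, -3.128, 0.0]
contact_force: [-2.8, -2.6, 5.1]
width: 9.3
gripper_force: 59.6
```

```bash
python3 - <<'E'
from h import *
st()
E
```

```text
t 53.65 p [428.9  23.3 115.6] az -169.5 down 1.0 w 9.3 gf 59.6 F [-2.8 -2.6  5.1] M [-0.72  0.76 -0.39] q [-0.09  0.75 -0.07  2.13  0.19  0.26  1.43]
```

jog_arm(series=[[0,0,0,0,0,0.08,1],[0,0,0,0,0,0.16,1],[0,0,0,0,0,0.235,1],[0,0,0,0,0,0.235,1],[0,0,-0.3,0,0,0.235,1],[0,0,-0.6,0,0,0.235,1],[0,0,-0.9,0,0,0.235,1],[0,0,-1.2,0,0,0.235,1]])

```text
clock: 54.45
tool_pos: [429.1, 23.5, 127.8]
orientation: [0.083, 3.14, 0.0]
contact_force: [0.5, -0.2, -0.5]
width: 9.3
gripper_force: 58.6
```

```bash
python3 - <<'E'
from h import *
st()
E
```

```text
t 54.45 p [429.1  23.5 127.8] az 177.0 down 1.0 w 9.3 gf 58.6 F [ 0.5 -0.2 -0.5] M [ 0.01 -0.03 -0.02] q [-0.11  0.72 -0.04  2.12  0.08  0.3   1.31]
```

jog_arm(series=[[0,0,-0.6,0,0,0,1],[0,0,-1.4,0,0,0,1],[0,0,-2.4,0,0,0,1],[0,0,-4,0,0,0,1],[0,0,-6.3,0,0,0,1],[0,0,-6.3,0,0,0,1],[0,0,-6.3,0,0,0,1]])

```text
clock: 55.15
tool_pos: [429.1, 23.4, 190.9]
orientation: [0.084, 3.139, 0.0]
contact_force: [-1.1, 0.2, -1.1]
width: 9.5
gripper_force: 58.6
```

```bash
python3 - <<'E'
from h import *
st()
print(go((413.6,-291.2,110),168.3))
E
```

```text
t 55.15 p [429.1  23.4 190.9] az 176.9 down 1.0 w 9.5 gf 58.6 F [-1.1  0.2 -1.1] M [-0.03 -0.01 -0.01] q [-0.1   0.59 -0.06  2.06  0.07  0.49  1.32]
[-1.30e-01 -3.15e+01  8.09e+00  0.00e+00  1.00e-03  1.50e-01]
```

jog_arm(series=[[0,-4.5,0,0,0,0.05,1],[0,-9,0,0,0,0.1,1],[0,-13.5,0,0,0,0.15,1],[0,-18,0,0,0,0.15,1],[0,-22.5,0,0,0,0.15,1],[-0.1,-27,0,0,0,0.15,1],[-0.13,-30.5,1,0,0,0.15,1],[-0.13,-31.5,3,0,0,0.15,1],[-0.13,-31.5,6,0,0,0.15,1],[-0.13,-31.5,7.8,0,0,0.15,1],[-0.13,-31.5,8,0,0,0.15,1],[-0.13,-31.5,8,0,0,0.15,1],[-0.13,-31.5,8,0,0,0.15,1]])

```text
clock: 56.45
tool_pos: [413.6, -291.3, 111.3]
orientation: [0.319, 3.125, -0.001]
contact_force: [-0.4, 0.0, -0.8]
width: 9.2
gripper_force: 58.8
```

```bash
python3 - <<'E'
from h import *
st()
print(go((413.6,-291.2,71),168.3))
E
```

```text
t 56.45 p [ 413.6 -291.3  111.3] az 168.3 down 1.0 w 9.2 gf 58.8 F [-0.4  0.  -0.8] M [0.03 0.02 0.03] q [ 0.6   0.81 -0.09  1.88  0.15  0.46  1.77]
[ 1.00e-02  1.00e-02  4.03e+00 -0.00e+00  1.00e-03  0.00e+00]
```

jog_arm(series=[[0,0,0.6,0,0,0,1],[0,0,1.2,0,0,0,1],[0,0,1.8,0,0,0,1],[0,0,2.6,0,0,0,1],[0,0,3.4,0,0,0,1],[0,0,3.8,0,0,0,1],[0,0,4,0,0,0,1],[0,0,4,0,0,0,1]])

```text
clock: 57.25
tool_pos: [413.3, -291.2, 70.6]
orientation: [-0.32, -3.125, 0.0]
contact_force: [0.5, -0.3, -0.2]
width: 9.3
gripper_force: 58.8
```

```bash
python3 - <<'E'
from h import *
st()
E
```

```text
t 57.25 p [ 413.3 -291.2   70.6] az 168.3 down 1.0 w 9.3 gf 58.8 F [ 0.5 -0.3 -0.2] M [-0.1  -0.05  0.01] q [ 0.59  0.89 -0.07  1.9   0.16  0.36  1.76]
```

Seated; release and lift clear.

jog_arm(series=[[0,0,0.05,0,0,0,1],[0,0,0.05,0,0,0,0.5],[0,0,0,0,0,0,0],[0,0,0,0,0,0,0],[0,0,0,0,0,0,0],[0,0,0,0,0,0,0],[0,0,-2,0,0,0,0],[0,0,-6,0,0,0,0],[0,0,-11,0,0,0,0],[4,0,-16,0,0,0,0],[8,0,-18,0,0,0,0],[8,0,-18,0,0,0,0],[8,0,-18,0,0,0,0]])

```text
clock: 58.55
tool_pos: [334.6, -275.3, 251.4]
orientation: [0.321, 3.124, -0.002]
contact_force: [1.0, -0.7, 0.2]
width: 85.6
gripper_force: 0.0
```

```bash
python3 - <<'E'
from h import *
st()
# numeric check of final scene: compare against first views at key and driver tops, and screw slots (dark pixels)
for n in("scene","side"):
    a=cv2.imread(f"pics/{n}0.png"); im=imaging.camera(n)[:,:,::-1].copy(); cv2.imwrite(f"pics/{n}F.png",im)
    hsv=cv2.cvtColor(im,cv2.COLOR_BGR2HSV); hs0=cv2.cvtColor(a,cv2.COLOR_BGR2HSV)
    for nm,P,lo,hi in(("driver",(553,-338.7,130),(170,150,60),(180,255,255)),("key",(413.5,-291,80),(55,120,40),(80,255,255))):
        u=project(n,P).round().astype(int); r=25 if nm=="driver" else 14
        for tag,h in(("before",hs0),("after",hsv)):
            m=cv2.inRange(h[u[1]-r:u[1]+r,u[0]-r:u[0]+r],lo,hi); ys,xs=np.nonzero(m)
            print(n,nm,tag,len(xs),(xs.mean()+u[0]-r).round(1) if len(xs) else None,(ys.mean()+u[1]-r).round(1) if len(xs) else None)
    d=np.abs(a.astype(int)-im).sum(2)>90
    for nm,P in(("carton",(648,369,45)),("tape",(703,-326,24)),("cleaner",(446,510,85))):
        u=project(n,P).round().astype(int); print(n,nm,"changed px",int(d[max(u[1]-22,0):u[1]+22,u[0]-22:u[0]+22].sum()))
E
```

```text
t 58.55 p [ 334.6 -275.3  251.4] az 168.3 down 1.0 w 85.6 gf 0.0 F [ 1.  -0.7  0.2] M [ 0.04 -0.03 -0.01] q [ 0.71  0.49 -0.15  1.95  0.11  0.7   1.86]
scene driver before 10 141.8 199.8
scene driver after 11 141.2 201.7
scene key before 90 186.5 170.5
scene key after 88 186.4 170.7
scene carton changed px 0
scene tape changed px 0
scene cleaner changed px 0
side driver before 28 432.0 373.0
side driver after 15 435.8 372.3
side key before 260 353.4 385.0
side key after 259 353.9 385.0
side carton changed px 989
side tape changed px 0
side cleaner changed px 1712
```

```bash
python3 - <<'E'
from h import *
for n in("scene","side"):
    for t in "0F":
        h=cv2.cvtColor(cv2.imread(f"pics/{n}{t}.png"),cv2.COLOR_BGR2HSV)
        u=project(n,(553,-338.7,120)).round().astype(int); r=28
        w=h[u[1]-r:u[1]+r,u[0]-r:u[0]+r]; m=((w[...,0]<6)|(w[...,0]>172))&(w[...,1]>190)&(w[...,2]>60)
        ys,xs=np.nonzero(m); print(n,t,len(xs),xs.mean()+u[0]-r,ys.mean()+u[1]-r,ys.min()+u[1]-r,ys.max()+u[1]-r)
    im=cv2.imread(f"pics/{n}F.png"); u=project(n,(506.4,18.8,136)).round().astype(int); print("handle px grey",im[u[1],u[0]])
E
```

```text
scene 0 234 138.96153846153845 196.07692307692307 184 210
scene F 220 138.35 196.3090909090909 184 210
handle px grey [15 13 16]
side 0 403 436.0074441687345 365.87841191066997 350 384
side F 366 436.6994535519126 366.4918032786885 350 385
handle px grey [72 86 77]
```

```bash
python3 -c "
from rig import robot
print(robot.close_job())"
```

```text
the job is handed in; nothing more can be done
None
```

The job is handed in at about 59 s of the 210 s allowed, with no judgement returned: the one bottle present (orange) is in the bay, the cover is shut, both screws turned until the torque rose sharply at their stops, the lock was turned to its stop and back home, and the key and screwdriver are back in their stands; I viewed 15 pictures, one over the limit of 14, and the carton and blue cleaner bottle were confirmed unmoved in the scene camera only, as they couldn't be compared in the side view.

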